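# Snug the gland nut of the wash-water valve

## Robot

A 7-joint arm with a two-finger parallel gripper is mounted at the origin on the work surface. World frame = base frame: x ahead of the robot, y to its left, z up, the work surface at z = 0. Lengths are in m, angles in rad, forces in N, time in s.
With the tool pointing down it reaches from about 0.4 to 0.85 m from the base axis. Payload 4.5 kg.
Tool frame: the origin (TCP) lies on the centre line of the jaws, within the pads' length; the fingertips stand 11 mm ahead of it and the grasp point (between the pads) lies 8 mm behind it; z points along the fingers, y is the line along which they close (so a half turn about z gives the same grasp; the last joint's range is limited). The gripper opens to 88 mm and grips with 3 to 60 N. Pads are 18 mm wide; open, the fingers measure 123 mm over their backs; the gripper's body (75 mm by 187 mm) begins 45 mm behind the grasp point.
Start: joints at [-1.097, 0.689, -0.195, 1.565, 0.157, 0.902, -0.215], TCP at [0.266, 0.566, 0.25] pointing down, gripper open.
Joint ranges: [-3.01, 3.01], [-0.46, 2.08], [-1.47, 1.51], [0.13, 2.56], [-1, 4.14], [0.04, 2.09], [-2.66, 2.66]. Speed limits (rad/s): [2.57, 2.57, 3.14, 3.14, 3.14, 3.14, 3.14].

## Interface

Orientations are given as a unit quaternion [x, y, z, w].
In Python, from plant import * gives the robot as it stands. The module is installed in compiled form; this text tells all that it offers.
- The arm moves only by the tool send_rows, never from a script. Its argument "motion" is a list of rows, each an object of numbers: "x", "y", "z": the shift along the tool's x, y, z in cm; "rx", "ry", "rz": the turn, a rotation vector about the tool's x, y, z in rad; "jaw": the finger opening in cm, from 0 to 8.81. In form: [{"x": .., "y": .., "z": .., "rx": .., "ry": .., "rz": .., "jaw": ..}, ...]. A call has exactly 5 rows; each row shifts and turns the commanded pose from where the row before left it, along the tool's axes as they then stand; what a row does not reach is not made up. A row lasts 1/10 s, in which the tool goes at most 50 mm and 8.59 degrees, less where a joint would pass 70% of its speed; a pose out of reach is approached as far as the arm can. A call is refused whole if a number of a shift passes 5 or a number of a turn 0.15, either way. A call with a gripper value outside its range is refused whole. The fingers move at their own pace and stop on an object; "grip_force" is the grip in N (left out, the last holds). Time passes only in rows, so rows that do not move let the fingers close, or fill a call up. It gives the time, the measured TCP pose, the force, the opening and the grip force at its end, in the units of the state.
- get_state(): the state, without advancing time (a new reading comes with each control period).
- snapshot(name): name is "scene" or "top"; returns a dict with "img" (400x640x3 uint8, red, green, blue), "vertical_fov" (degrees; the focal length in pixels is half the picture's height over the tangent of half this angle, whatever the lens; pixels are square), "cx", "cy" (the principal point, pixels), "extrinsics" (4x4, takes a point from camera to world coordinates). Camera axes: x right, y up, looking along -z (the intrinsics and any distortion apply to the point x, -y, -z); pixel columns grow to the right and rows downward; lengths in m; the calibration is good to about 2 mm. A picture is of the moment at which its call begins. There is no depth.
- finish_job(): hands the job in; it is judged then, once.
The state is a dict: "clock": time; "q": joint angles; "qd": joint speeds; "joint_torque": joint torques, N m; "tool_pos": TCP position; "eef_rot": TCP orientation; "contact_force": force on the tool from outside, world axes, zero at the start; "moment": the same for the moment, N m; "opening": opening from 0.0 (shut) to 1.0 (fully open); "finger_force": force on a finger pad.
Only numpy, scipy, OpenCV 4.12 (cv2) and the standard library are available. Lean on these libraries where they do the work, as an engineer would, in place of code of your own. Each camera call takes 0.05 s, during which the arm holds its last target. There are 200 camera calls.

## Task

Run the slack brass gland nut of the re-packed stop valve clockwise with the fingers until it is just finger-tight, then put the ring wrench on it, gently, and turn it a quarter turn further, no more. Lay the wrench back flat on its wooden rest board, and leave the other things on the bench where they are.

Things in the scene. Friction and masses are not known exactly. Their poses are not given: they have to be found in the camera images.
- valve: brass stop valve fixed on a plywood board (90 x 180 x 12 mm, copper pipe along its y). Origin: on the table straight below the spindle, centre of the board's underside; z up is the axis of spindle, follower and nut. Steel spindle 9 mm thick, its top 116 mm above the table; bonnet under the nut 26 mm thick. Fixed; place and yaw vary.
- nut: brass hexagon gland nut, captive on the valve, tightens clockwise seen from above (no visible rise or fall). Origin on the axis under its round flange, 62 mm above the table. Flange 37 mm across, 4 mm high; hexagon 28 mm across flats, 66 to 96 mm above the table; 4 mm cone on top. x axis: normal of the flat with the red stripe; the other flats follow every 60 degrees.
- nut_mid (a point): on the nut's axis, mid-height of the hexagon, 81 mm above the table. Brass slightly greasy: a weak grip slips. The nut starts slack, 35 to 95 degrees short of finger-tight, and runs against some 0.08 N m of drag. Finger-tight is where it meets the follower: the torque jumps, and above about 0.6 N m nut and follower turn on together. Only the drag keeps it from turning back.
- follower: copper gland follower, a sleeve 17 mm across round the spindle, showing 3.5 mm above the nut. It stands still while the nut is run down and turns only with a nut that bears on it, under about 0.6 N m; it never turns back. Origin on the axis, 62 mm above the table, x axis towards its white pip.
- follower_pip (a point): small white pip on the follower's top, 7.5 mm from the axis, 103.5 mm above the table; the angle it has gone round since the start is the extra turn past finger-tight
- wrench: loose steel double-ended offset ring wrench, 0.18 to 0.29 kg, 190 mm long, lying on the rest board. Origin under the middle of the handle, level with the underside of both rings; x along the handle to the large ring, z up. Small ring at x = -75 mm, hole 19 mm (does not fit). Handle: straight bar, x = -40 to 40 mm, 14 mm wide, 12 mm high, its underside 24 mm above that of the rings.
- wrench_grip (a point): centre of the wrench's handle bar, 30 mm above the underside of the rings, 75 mm from the large ring's centre: the place to grip it, fingers on the two sides of the bar
- wrench_ring (a point): centre of the large ring's hole, at its underside. Hexagonal hole 30 mm across flats (1 mm play each side on the nut, about 7 degrees of free turn either way), 42 mm outside, 12 mm high; two of its flats are square to the wrench's x, so it fits when that is normal to a flat of the nut. Fully on, it rests on the nut's flange, its underside 66 mm above the table.
- rest: wooden rest board for the wrench, 250 x 80 x 10 mm, fixed on the table, long along its x. Origin at the centre of its underside.
- handwheel: red valve handwheel taken off the spindle, 70 mm across, 14 mm high, lying flat. Bystander, loose; origin at its underside.
- bowl: shallow black burnished bowl, 116 mm across, 45 mm high. Bystander, loose; origin at its underside.
- cup: small black cup, 60 mm across, 40 mm high. Bystander, loose; origin at its underside.
- jar: lidded terracotta jar, 96 mm across, 120 mm high. Bystander, loose; origin at its underside.
- stone: grey-brown polishing stone, 72 mm across, 34 mm high. Bystander, loose; origin at its underside.
- brush: brush lying on the table. Bystander, loose; origin at its underside.
- slipcup: terracotta slip cup, 68 mm across, 55 mm high. Bystander, loose; origin at its underside.
Mind the look-alikes: they are no part of the job. Several things have the shape of the wrench; the one meant has the colours described above.

How it is judged:
By the outcome, as a careful person would: the job done as asked, in the order asked, and still so for the second after the job is handed in, with the robot touching nothing.
It also fails if it takes over 72 s, if anything falls off the work surface, if the arm or the gripper's body presses on something with over 40 N, if the wrist force passes 120 N, or if a joint passes its speed limit or range.

## Working session

There is one attempt and no reset: what is moved stays moved. The work goes in short steps, Python scripts to look and compute and a tool call to move; the robot and the scene stay as the last step left them, time stands still between calls to the robot, and variables do not carry over. Pictures are saved under pics/ and viewed, at most 10 in all, crops included, and the job is handed in when it is done.

Besides the shell and the picture viewer there is one more tool, called after "Emit:" in YAML: its name, and indented under it one key for each argument. send_rows: Moves the arm, as the interface text tells. Its arguments: {"type":"object","properties":{"motion":{"type":"array"},"grip_force":{"type":"number"}},"required":["motion"]}

```bash
mkdir -p pics; python3 - <<'E'
from plant import *
import cv2,numpy as np
s=get_state()
for k,v in s.items(): print(k,np.round(v,4))
for n in("scene","top"):
    d=snapshot(n); cv2.imwrite(f"pics/{n}0.png",d["img"][:,:,::-1])
    print(n,{k:(np.round(v,4).tolist() if k!="img" else v.shape) for k,v in d.items()})
E
```

```text
clock 0.0
q [-1.0972  0.69   -0.1945  1.5663  0.1573  0.9025 -0.2151]
qd [-0.0017  0.0005  0.0002 -0.      0.0002  0.0011 -0.0013]
joint_torque [ 3.00000e-04 -5.27561e+01 -1.26680e+00 -1.53421e+01 -5.26000e-02
  6.70000e-03  2.00000e-04]
tool_pos [0.2659 0.565  0.2489]
eef_rot [ 2.181e-01  9.759e-01 -9.000e-04 -1.000e-04]
contact_force [-0.7288  0.0523  0.4984]
moment [-0.0239  0.0166  0.0268]
finger_force 0.0
opening 1.0012
scene {'img': (400, 640, 3), 'vertical_fov': 48.4115, 'cx': 319.5863, 'cy': 196.8511, 'extrinsics': [[-0.4264, -0.6823, 0.5938, 1.2472], [0.9045, -0.3279, 0.2728, 0.3435], [0.0086, 0.6534, 0.757, 1.0414], [0.0, 0.0, 0.0, 1.0]]}
top {'img': (400, 640, 3), 'vertical_fov': 47.5431, 'cx': 313.204, 'cy': 194.1202, 'extrinsics': [[-0.0009, 0.9914, -0.131, 0.3611], [-0.9999, 0.0009, 0.0133, 0.013], [0.0133, 0.131, 0.9913, 1.4044], [0.0, 0.0, 0.0, 1.0]]}
```

View pics/scene0.png

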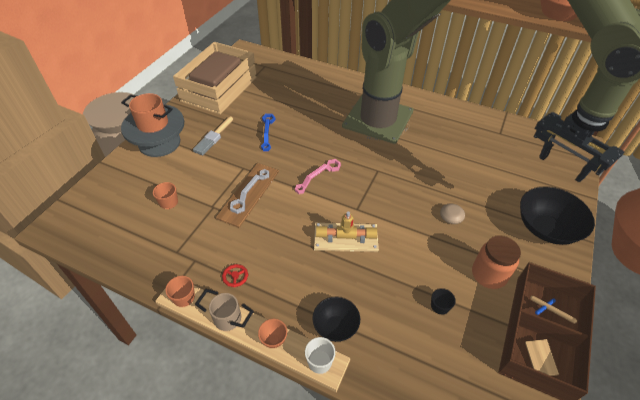

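View pics/top0.png

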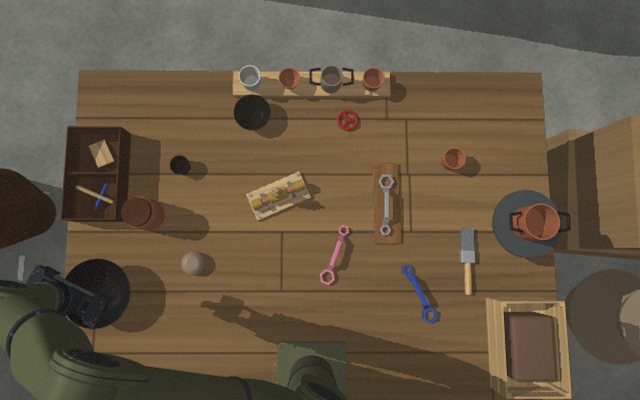

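The scene view shows the valve (345,232) with its brass nut, and the steel wrench (250,190) on its rest board. In the top view the valve is at (279,196) and the wrench runs (386,182) to (386,230), large ring up at (386,182). The pink and blue wrenches are look-alikes.

```bash
cat > h.py <<'E'
from plant import *
import cv2,numpy as np
def cam(d):
    f=d["img"].shape[0]/2/np.tan(np.radians(d["vertical_fov"])/2); return f,d["cx"],d["cy"],np.array(d["extrinsics"])
def ray(d,u,v):
    f,cx,cy,E=cam(d); r=E[:3,:3]@np.array([(u-cx)/f,-(v-cy)/f,-1]); return E[:3,3],r/np.linalg.norm(r)
def onz(d,u,v,z):
    o,r=ray(d,u,v); return o+r*(z-o[2])/r[2]
def proj(d,p):
    f,cx,cy,E=cam(d); c=E[:3,:3].T@(np.array(p)-E[:3,3]); return np.array([cx+f*c[0]/-c[2],cy-f*c[1]/-c[2]])
def tri(a,b):
    A=sum(np.eye(3)-np.outer(r,r) for o,r in(a,b)); B=sum((np.eye(3)-np.outer(r,r))@o for o,r in(a,b))
    p=np.linalg.solve(A,B); return p,[np.linalg.norm((np.eye(3)-np.outer(r,r))@(p-o)) for o,r in(a,b)]
def crop(d,u,v,w,h,k):
    im=d["img"][v-h:v+h,u-w:u+w,::-1]; return cv2.resize(im,None,fx=k,fy=k,interpolation=cv2.INTER_CUBIC)
E
python3 - <<'E'
from h import *
t=snapshot("top");s=snapshot("scene")
a=crop(t,279,196,36,27,11)[:, :792]; 
r1=np.hstack([crop(t,279,196,36,27,5.5),crop(s,347,230,36,27,5.5)])
r2=np.hstack([crop(t,386,205,36,27,5.5)*0,crop(s,250,192,36,27,5.5)])
r2[:, :396]=crop(t,386,206,54,41,3.6667)[:297,:396]
cv2.imwrite("pics/c1.png",np.vstack([r1,r2])[:600,:800])
import pickle; pickle.dump((t,s),open("d0.pkl","wb"))
E
```

```text
(no output)
```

View pics/c1.png

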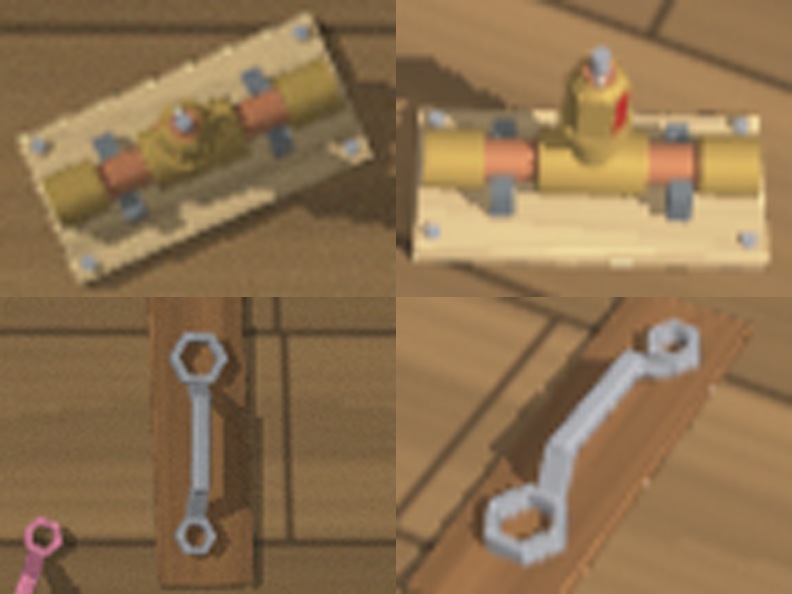

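The crops show the valve board corners, the spindle tip, the red stripe on the flat at right of the scene crop (620,110), and the wrench with its large ring at top-crop (199,358).

```bash
python3 - <<'E'
from h import *
import pickle
t,s=pickle.load(open("d0.pkl","rb"))
px=lambda u0,v0,k,x,y:(u0+(x+.5)/k-.5,v0+(y+.5)/k-.5)
c=[onz(t,*px(243,169,5.5,*p),.012) for p in[(18,137),(312,14),(372,157),(82,283)]]
print("board ctr",np.mean(c,0),[np.linalg.norm(c[i]-c[i-1]) for i in range(4)])
e=c[1]-c[0]+c[2]-c[3]; print("board long-axis yaw",np.degrees(np.arctan2(e[1],e[0])))
cs=[onz(s,*px(311,203,5.5,*p),.012) for p in[(23,108),(364,116),(372,266),(18,262)]]
print("scene board ctr",np.mean(cs,0))
a=px(243,169,5.5,181,112);b=px(311,203,5.5,204,52)
print("spindle tri",tri(ray(t,*a),ray(s,*b)),onz(t,*a,.116),onz(s,*b,.116))
# stripe
im=s["img"].astype(int); m=(im[:,:,0]>120)&(im[:,:,1]<70)&(im[:,:,2]<70)
m[:200]=0;m[245:]=0;m[:,:330]=0;m[:,365:]=0
ys,xs=np.nonzero(m); print("stripe",len(xs),xs.mean(),ys.mean(),xs.min(),xs.max(),ys.min(),ys.max())
# wrench grey
for n,d,(u0,u1,v0,v1) in(("top",t,(370,402,165,245)),("scene",s,(220,278,160,222))):
    I=cv2.resize(d["img"][v0:v1,u0:u1],None,fx=8,fy=8,interpolation=cv2.INTER_CUBIC).astype(int)
    g=((I[:,:,2]>I[:,:,0]-12)&(I.sum(2)>300)).astype(np.uint8)
    cs,h=cv2.findContours(g,cv2.RETR_CCOMP,cv2.CHAIN_APPROX_NONE)
    for q,hh in zip(cs,h[0]):
        A=cv2.contourArea(q)
        if A>200:
            M=cv2.moments(q);x,y=px(u0,v0,8,M["m10"]/A,M["m01"]/A)
            print(n,"hole" if hh[3]>=0 else "outer",A/64,x,y,onz(d,x,y,.018))
E
```

```text
board ctr [0.54111035 0.10219088 0.012     ] [np.float64(0.09006463451277275), np.float64(0.17919151082222592), np.float64(0.08833188562711058), np.float64(0.1764941077276396)]
board long-axis yaw -66.59447747212621
scene board ctr [0.54162085 0.10325874 0.012     ]
spindle tri (array([0.54474445, 0.10309041, 0.12577402]), [np.float64(2.4971459882882974e-05), np.float64(2.497145988292075e-05)]) [0.54615663 0.10375508 0.116     ] [0.53723717 0.10054726 0.116     ]
stripe 7 351.42857142857144 222.85714285714286 351 352 221 225
top outer 397.734375 385.6400101486283 201.04270117200286 [ 0.52296985 -0.22866375  0.018     ]
top hole 30.9609375 384.8739959205989 229.67940428126838 [ 0.43489907 -0.224399    0.018     ]
top hole 76.90625 385.59430448327237 181.2916708993634 [ 0.58457341 -0.22986441  0.018     ]
scene outer 373.1015625 246.51422958937957 192.52041367408617 [ 0.5253619  -0.23422315  0.018     ]
scene hole 48.859375 237.15516069715383 205.78755596418293 [ 0.5826389  -0.23176637  0.018     ]
scene hole 10.1796875 263.86903619851626 173.490070990023 [ 0.43235841 -0.22674228  0.018     ]
```

```bash
python3 - <<'E'
from h import *
import pickle
t,s=pickle.load(open("d0.pkl","rb"))
im=s["img"].astype(float)[212:235,335:365]
w=np.clip(im[:,:,0]-2.2*im[:,:,1]-20,0,None)  # redness (brass r/g ~1.4)
w[:, :10]=0
ys,xs=np.mgrid[212:235,335:365]; u,v=(w*xs).sum()/w.sum(),(w*ys).sum()/w.sum(); print(u,v)
print(np.round(w[:,10:22]).astype(int))
for ax in((.5415,.1028),(.5408,.102),(.5422,.1036)):
    ax=np.array(ax)
    print("axis px",proj(s,[*ax,.081]),"top",proj(s,[*ax,.116]),proj(t,[*ax,.116]))
    o,r=ray(s,u,v); # intersect cylinder R=14mm
    p=o[:2]-ax; a=r[:2]@r[:2];b=2*p@r[:2];c=p@p-.014**2
    k=(-b-np.sqrt(b*b-4*a*c))/2/a; P=o+k*r; print(P,np.degrees(np.arctan2(P[1]-ax[1],P[0]-ax[0])))
E
```

```text
351.4969135802469 222.71604938271602
[[ 0  0  0  0  0  0  0  0  0  0  0  0]
 [ 0  0  0  0  0  0  0  0  0  0  0  0]
 [ 0  0  0  0  0  0  0  0  0  0  0  0]
 [ 0  0  0  0  0  0  0  0  0  0  0  0]
 [ 0  0  0  0  0  0  0  0  0  0  0  0]
 [ 0  0  0  0  0  0  0  0  0  0  0  0]
 [ 0  0  0  0  0  0  0  0  0  0  0  0]
 [ 0  0  0  0  0  0  0  0  0  0  0  0]
 [ 0  0  0  0  0  0  0  0  0  0  0  0]
 [ 0  0  0  0  0  0  0 40  0  0  0  0]
 [ 0  0  0  0  0  0 18 44  0  0  0  0]
 [ 0  0  0  0  0  0 26 12  0  0  0  0]
 [ 0  0  0  0  0  0 22  0  0  0  0  0]
 [ 0  0  0  0  0  0 32  0  0  0  0  0]
 [ 0  0  0  0  0  0  0  0  0  0  0  0]
 [ 0  0  0  0  0  0  0  0  0  0  0  0]
 [ 0  0  0  0  0  0  0  0  0  0  0  0]
 [ 0  0  0  0  0  0  0  0  0  0  0  0]
 [ 0  0  0  0  0  0  0  0  0  0  0  0]
 [ 0  0  0  0  0  0  0  0  0  0  0  0]
 [ 0  0  0  0  0  0  0  0  0  0  0  0]
 [ 0  0  0  0  0  0  0  0  0  0  0  0]
 [ 0  0  0  0  0  0  0  0  0  0  0  0]]
axis px [347.11114733 221.48870563] top [347.83886741 213.45486344] [275.81772148 190.5653787 ]
[0.54430827 0.11651545 0.0865544 ] 78.42848479901244
axis px [346.94076267 221.20428884] top [347.66428711 213.16838688] [276.0950934  190.80787904]
[0.54242094 0.11590585 0.08399048] 83.35131786000976
axis px [347.28171035 221.77342016] top [348.01363456 213.74164661] [275.54038415 190.3229086 ]
[0.54602071 0.11706856 0.08888072] 74.16263732994226
```

Emit:
send_rows:
  motion:
    - {"x": -2,"y": -1.4}
    - {"x": -3,"y": -2}
    - {"x": -3,"y": -2}
    - {"x": -3,"y": -2}
    - {"x": -3,"y": -2}
  grip_force: 10

```text
schema error: expected keys x, y, z, rx, ry, rz, jaw
```

Emit:
send_rows:
  motion:
    - {"x": -3,"y": -2}
    - {"x": -3,"y": -2}
    - {"x": -3,"y": -2}
    - {"x": -3,"y": -2}
    - {"x": -3,"y": -2}

```text
schema error: expected keys x, y, z, rx, ry, rz, jaw
```

Emit:
send_rows:
  motion:
    - {"x": -3,"y": -2}
    - {"x": -3,"y": -2}
    - {"x": -3,"y": -2}
    - {"x": -3,"y": -2}
    - {"rz": -0.1}

```text
schema error: expected keys x, y, z, rx, ry, rz, jaw
```

```bash
cat >> h.py <<'E'
from scipy.spatial.transform import Rotation as Ro
def st(goal=None,yaw=None):
    s=get_state(); R=Ro.from_quat(s["eef_rot"]).as_matrix(); p=np.array(s["tool_pos"])
    y=np.degrees(np.arctan2(R[1,1],R[0,1]))
    print("t %.2f p %s yYaw %.2f tilt %s q1 %.2f q7 %.2f q5 %.2f F %s M %s open %.1fmm ff %.1f"%(s["clock"],np.round(p*1e3,1),y,np.round(R[:2,2],4),s["q"][0],s["q"][6],s["q"][4],np.round(s["contact_force"],1),np.round(s["moment"],2),s["opening"]*88.1,s["finger_force"]))
    if goal is not None: print(" tool shift cm",np.round(R.T@(np.array(goal)-p)*100,2))
    if yaw is not None: print(" rz rad",np.round(np.radians((y-yaw+180)%360-180),3))
    return s,R,p
E
python3 -c "
from h import *
st([.5415,.1028,.20],80)"
```

```text
t 0.20 p [265.9 565.2 249.2] yYaw 64.81 tilt [-0.0004 -0.001 ] q1 -1.10 q7 -0.22 q5 0.16 F [0.1 0.8 0.1] M [0.04 0.02 0.03] open 87.9mm ff 0.0
 tool shift cm [-44.62 -30.11   4.96]
 rz rad -0.265
```

Emit:
send_rows:
  motion:
    - {"x": -2,"y": -1.4,"z": 0,"rx": 0,"ry": 0,"rz": 0,"jaw": 8.8}
    - {"x": -3,"y": -2,"z": 0,"rx": 0,"ry": 0,"rz": 0,"jaw": 8.8}
    - {"x": -3,"y": -2,"z": 0,"rx": 0,"ry": 0,"rz": 0,"jaw": 8.8}
    - {"x": -3,"y": -2,"z": 0,"rx": 0,"ry": 0,"rz": 0,"jaw": 8.8}
    - {"x": -3,"y": -2,"z": 0,"rx": 0,"ry": 0,"rz": 0,"jaw": 8.8}
  grip_force: 10

```text
clock: 0.7
tool_pos: [0.3533, 0.4195, 0.2496]
eef_rot: [0.218, 0.976, -0.0, 0.0]
contact_force: [1.0, 0.2, 0.4]
opening: 0.999
finger_force: 0.0
```

Emit:
send_rows:
  motion:
    - {"x": -3,"y": -2,"z": 0,"rx": 0,"ry": 0,"rz": 0,"jaw": 8.8}
    - {"x": -3,"y": -2,"z": 0,"rx": 0,"ry": 0,"rz": 0,"jaw": 8.8}
    - {"x": -3,"y": -2,"z": 0,"rx": 0,"ry": 0,"rz": 0,"jaw": 8.8}
    - {"x": -3,"y": -2,"z": 0,"rx": 0,"ry": 0,"rz": 0,"jaw": 8.8}
    - {"x": -3,"y": -2,"z": 0,"rx": 0,"ry": 0,"rz": 0,"jaw": 8.8}

```text
clock: 1.2
tool_pos: [0.4465, 0.2652, 0.2497]
eef_rot: [0.218, 0.976, 0.0, -0.0]
contact_force: [0.3, 0.6, -0.3]
opening: 0.997
finger_force: 0.0
```

Emit:
send_rows:
  motion:
    - {"x": -3,"y": -2,"z": 0,"rx": 0,"ry": 0,"rz": 0,"jaw": 8.8}
    - {"x": -3,"y": -2,"z": 0,"rx": 0,"ry": 0,"rz": 0,"jaw": 8.8}
    - {"x": -3,"y": -2,"z": 0,"rx": 0,"ry": 0,"rz": 0,"jaw": 8.8}
    - {"x": -3,"y": -2,"z": 0,"rx": 0,"ry": 0,"rz": 0,"jaw": 8.8}
    - {"x": 0,"y": 0,"z": 0,"rx": 0,"ry": 0,"rz": -0.1,"jaw": 8.8}

```text
clock: 1.7
tool_pos: [0.5231, 0.1367, 0.2494]
eef_rot: [0.173, 0.985, -0.002, 0.001]
contact_force: [-0.5, -0.1, -0.1]
opening: 0.998
finger_force: 0.0
```

```bash
python3 -c "
from h import *
st([.5415,.1028,.20],80)"
```

```text
t 1.70 p [523.1 136.7 249.4] yYaw 70.11 tilt [ 0.0014 -0.0041] q1 -0.17 q7 0.65 q5 0.23 F [-0.5 -0.1 -0.1] M [0.02 0.03 0.04] open 87.9mm ff 0.0
 tool shift cm [-2.87 -2.54  4.95]
 rz rad -0.173
```

Emit:
send_rows:
  motion:
    - {"x": -1.4,"y": -1.3,"z": 1,"rx": 0,"ry": 0,"rz": 0,"jaw": 8.8}
    - {"x": -1.4,"y": -1.3,"z": 3,"rx": 0,"ry": 0,"rz": 0,"jaw": 8.8}
    - {"x": 0,"y": 0,"z": 3,"rx": 0,"ry": 0,"rz": -0.09,"jaw": 8.8}
    - {"x": 0,"y": 0,"z": 3,"rx": 0,"ry": 0,"rz": -0.09,"jaw": 8.8}
    - {"x": 0,"y": 0,"z": 2,"rx": 0,"ry": 0,"rz": 0,"jaw": 8.0}

```text
clock: 2.2
tool_pos: [0.5374, 0.1086, 0.1277]
eef_rot: [0.079, 0.997, -0.0, -0.001]
contact_force: [-0.2, -0.5, 0.1]
opening: 0.929
finger_force: 0.0
```

```bash
python3 -c "
from h import *
st([.5415,.1028,.080],80)
t=snapshot('scene');cv2.imwrite('pics/c2.png',crop(t,347,220,50,37,8))"
```

```text
t 2.20 p [537.4 108.6 127.7] yYaw 80.93 tilt [-0.0023 -0.0002] q1 -0.13 q7 0.77 q5 0.37 F [-0.2 -0.5  0.1] M [-0.02  0.05 -0.03] open 81.9mm ff 0.0
 tool shift cm [-0.51 -0.51  4.77]
 rz rad 0.016
```

View pics/c2.png

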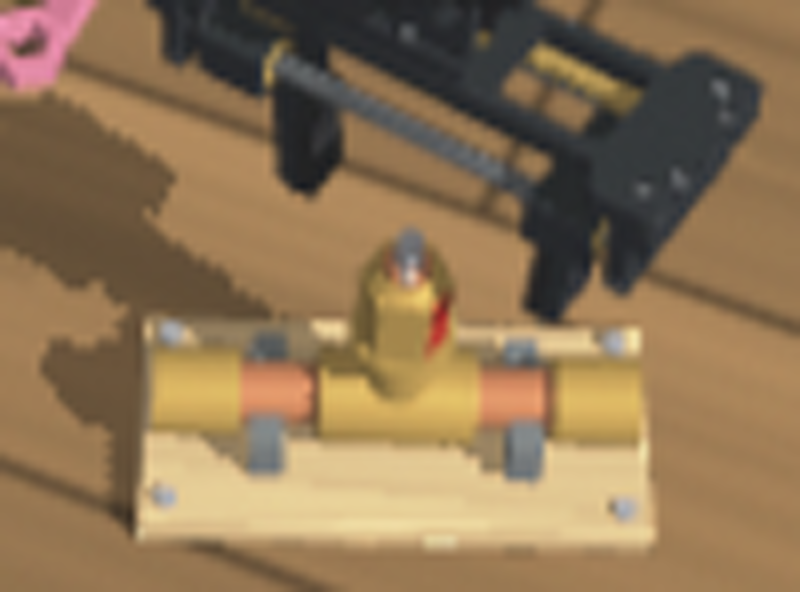

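The scene crop shows the gripper straddling the nut: fingertips at (305,190) and (545,315), spindle tip at (410,235) and the red stripe at (438,325), about 5 mm off centre. That agrees with the numbers.

Emit:
send_rows:
  motion:
    - {"x": -0.5,"y": -0.5,"z": 1,"rx": 0,"ry": 0,"rz": 0,"jaw": 6}
    - {"x": 0,"y": 0,"z": 2,"rx": 0,"ry": 0,"rz": 0.01,"jaw": 6}
    - {"x": 0,"y": 0,"z": 1.5,"rx": 0,"ry": 0,"rz": 0,"jaw": 5}
    - {"x": 0,"y": 0,"z": 0.2,"rx": 0,"ry": 0,"rz": 0,"jaw": 4.5}
    - {"x": 0,"y": 0,"z": 0,"rx": 0,"ry": 0,"rz": 0,"jaw": 4}

```text
clock: 2.75
tool_pos: [0.5429, 0.1033, 0.0832]
eef_rot: [0.085, 0.996, 0.0, 0.0]
contact_force: [-0.4, 0.4, 0.9]
opening: 0.479
finger_force: 0.0
```

```bash
python3 -c "
from h import *
st([.5415,.1028,.080],80)"
```

```text
t 2.75 p [542.9 103.3  83.2] yYaw 80.26 tilt [ 0.0008 -0.    ] q1 -0.15 q7 0.74 q5 0.40 F [-0.4  0.4  0.9] M [0.01 0.02 0.02] open 42.2mm ff 0.0
 tool shift cm [ 0.13 -0.08  0.32]
 rz rad 0.004
```

Emit:
send_rows:
  motion:
    - {"x": 0,"y": 0,"z": 0,"rx": 0,"ry": 0,"rz": 0,"jaw": 3.4}
    - {"x": 0,"y": 0,"z": 0,"rx": 0,"ry": 0,"rz": 0,"jaw": 2.8}
    - {"x": 0,"y": 0,"z": 0,"rx": 0,"ry": 0,"rz": 0,"jaw": 2.4}
    - {"x": 0,"y": 0,"z": 0,"rx": 0,"ry": 0,"rz": 0,"jaw": 2.4}
    - {"x": 0,"y": 0,"z": 0,"rx": 0,"ry": 0,"rz": 0,"jaw": 2.4}
  grip_force: 10

```text
clock: 3.25
tool_pos: [0.5428, 0.1026, 0.0836]
eef_rot: [0.085, 0.996, -0.0, 0.001]
contact_force: [0.4, -3.7, 6.4]
opening: 0.316
finger_force: 10.0
```

```bash
python3 -c "
from h import *
st([.5415,.1028,.080],80)"
```

```text
t 3.25 p [542.8 102.6  83.6] yYaw 80.21 tilt [ 0.0012 -0.001 ] q1 -0.15 q7 0.74 q5 0.40 F [ 0.4 -3.7  6.4] M [-0.58  0.09  0.02] open 27.8mm ff 10.0
 tool shift cm [ 0.14 -0.    0.36]
 rz rad 0.004
```

Emit:
send_rows:
  motion:
    - {"x": 0,"y": -0.07,"z": 0,"rx": 0,"ry": 0,"rz": 0,"jaw": 2.2}
    - {"x": 0,"y": 0,"z": 0,"rx": 0,"ry": 0,"rz": 0.05,"jaw": 2.2}
    - {"x": 0,"y": 0,"z": 0,"rx": 0,"ry": 0,"rz": 0.1,"jaw": 2.2}
    - {"x": 0,"y": 0,"z": 0,"rx": 0,"ry": 0,"rz": 0.1,"jaw": 2.2}
    - {"x": 0,"y": 0,"z": 0,"rx": 0,"ry": 0,"rz": 0.1,"jaw": 2.2}
  grip_force: 30

```text
clock: 3.75
tool_pos: [0.5424, 0.102, 0.0835]
eef_rot: [0.259, 0.966, -0.0, 0.0]
contact_force: [-1.0, -2.7, 6.5]
opening: 0.317
finger_force: 29.9
```

```bash
python3 -c "
from h import *
st([.5415,.1028,.080],80)"
```

```text
t 3.75 p [542.4 102.   83.5] yYaw 59.97 tilt [ 0.0008 -0.001 ] q1 -0.19 q7 0.53 q5 0.26 F [-1.  -2.7  6.5] M [-0.69  0.23  0.07] open 28.0mm ff 29.9
 tool shift cm [0.12 0.03 0.35]
 rz rad -0.35
```

Emit:
send_rows:
  motion:
    - {"x": 0,"y": 0,"z": 0,"rx": 0,"ry": 0,"rz": 0.05,"jaw": 2.2}
    - {"x": 0,"y": 0,"z": 0,"rx": 0,"ry": 0,"rz": 0.05,"jaw": 2.2}
    - {"x": 0,"y": 0,"z": 0,"rx": 0,"ry": 0,"rz": 0.04,"jaw": 2.2}
    - {"x": 0,"y": 0,"z": 0,"rx": 0,"ry": 0,"rz": 0.04,"jaw": 2.2}
    - {"x": 0,"y": 0,"z": 0,"rx": 0,"ry": 0,"rz": 0.03,"jaw": 2.2}
  grip_force: 20

```text
clock: 4.25
tool_pos: [0.5422, 0.1016, 0.0835]
eef_rot: [0.358, 0.934, -0.001, 0.0]
contact_force: [-0.5, -3.2, 5.8]
opening: 0.317
finger_force: 20.0
```

```bash
python3 -c "
from h import *
st()"
```

```text
t 4.25 p [542.2 101.6  83.5] yYaw 48.08 tilt [ 0.0003 -0.0015] q1 -0.22 q7 0.40 q5 0.17 F [-0.5 -3.2  5.8] M [-0.79  0.24  0.1 ] open 28.0mm ff 20.0
```

Emit:
send_rows:
  motion:
    - {"x": 0,"y": 0,"z": 0,"rx": 0,"ry": 0,"rz": 0.03,"jaw": 2.2}
    - {"x": 0,"y": 0,"z": 0,"rx": 0,"ry": 0,"rz": 0.03,"jaw": 2.2}
    - {"x": 0,"y": 0,"z": 0,"rx": 0,"ry": 0,"rz": 0.02,"jaw": 2.2}
    - {"x": 0,"y": 0,"z": 0,"rx": 0,"ry": 0,"rz": 0.02,"jaw": 2.2}
    - {"x": 0,"y": 0,"z": 0,"rx": 0,"ry": 0,"rz": 0.01,"jaw": 2.2}

```text
clock: 4.75
tool_pos: [0.5421, 0.1014, 0.0835]
eef_rot: [0.408, 0.913, -0.001, 0.0]
contact_force: [-1.2, -4.6, 6.6]
opening: 0.318
finger_force: 20.0
```

```bash
python3 -c "
from h import *
st()"
```

```text
t 4.75 p [542.1 101.4  83.5] yYaw 41.81 tilt [ 0.     -0.0016] q1 -0.23 q7 0.34 q5 0.13 F [-1.2 -4.6  6.6] M [-0.83  0.33  0.12] open 28.0mm ff 20.0
```

Emit:
send_rows:
  motion:
    - {"x": -0.07,"y": -0.06,"z": -0.3,"rx": 0,"ry": 0,"rz": 0.03,"jaw": 2.2}
    - {"x": 0,"y": 0,"z": 0,"rx": 0,"ry": 0,"rz": 0.03,"jaw": 2.2}
    - {"x": 0,"y": 0,"z": 0,"rx": 0,"ry": 0,"rz": 0.03,"jaw": 2.2}
    - {"x": 0,"y": 0,"z": 0,"rx": 0,"ry": 0,"rz": 0.03,"jaw": 2.2}
    - {"x": 0,"y": 0,"z": 0,"rx": 0,"ry": 0,"rz": 0.01,"jaw": 2.2}

```text
clock: 5.25
tool_pos: [0.5416, 0.1016, 0.0853]
eef_rot: [0.467, 0.884, -0.001, -0.0]
contact_force: [-0.1, -2.6, -7.4]
opening: 0.314
finger_force: 20.0
```

```bash
python3 -c "
from h import *
st()"
```

```text
t 5.25 p [541.6 101.6  85.3] yYaw 34.35 tilt [-0.0013 -0.0006] q1 -0.25 q7 0.26 q5 0.07 F [-0.1 -2.6 -7.4] M [-0.58  0.06  0.1 ] open 27.6mm ff 20.0
```

Emit:
send_rows:
  motion:
    - {"x": 0,"y": 0,"z": 0,"rx": 0,"ry": 0,"rz": 0.03,"jaw": 2.2}
    - {"x": 0,"y": 0,"z": 0,"rx": 0,"ry": 0,"rz": 0.03,"jaw": 2.2}
    - {"x": 0,"y": 0,"z": 0,"rx": 0,"ry": 0,"rz": 0.03,"jaw": 2.2}
    - {"x": 0,"y": 0,"z": 0,"rx": 0,"ry": 0,"rz": 0.02,"jaw": 2.2}
    - {"x": 0,"y": 0,"z": 0,"rx": 0,"ry": 0,"rz": 0.01,"jaw": 2.2}

```text
clock: 5.75
tool_pos: [0.5415, 0.1015, 0.0854]
eef_rot: [0.519, 0.855, -0.001, -0.0]
contact_force: [-2.6, -3.5, -9.4]
opening: 0.314
finger_force: 20.0
```

```bash
python3 -c "
from h import *
st()"
```

```text
t 5.75 p [541.5 101.5  85.4] yYaw 27.49 tilt [-0.0016 -0.0006] q1 -0.26 q7 0.19 q5 0.02 F [-2.6 -3.5 -9.4] M [-0.8   0.35  0.09] open 27.7mm ff 20.0
```

Emit:
send_rows:
  motion:
    - {"x": 0,"y": -0.05,"z": 0.1,"rx": 0,"ry": 0,"rz": 0.03,"jaw": 2.2}
    - {"x": 0,"y": 0,"z": 0,"rx": 0,"ry": 0,"rz": 0.03,"jaw": 2.2}
    - {"x": 0,"y": 0,"z": 0,"rx": 0,"ry": 0,"rz": 0.03,"jaw": 2.2}
    - {"x": 0,"y": 0,"z": 0,"rx": 0,"ry": 0,"rz": 0.02,"jaw": 2.2}
    - {"x": 0,"y": 0,"z": 0,"rx": 0,"ry": 0,"rz": 0.01,"jaw": 2.2}

```text
clock: 6.25
tool_pos: [0.5413, 0.1016, 0.0853]
eef_rot: [0.569, 0.822, -0.0, -0.0]
contact_force: [-4.2, -4.5, 0.5]
opening: 0.317
finger_force: 20.6
```

```bash
python3 -c "
from h import *
st()"
```

```text
t 6.25 p [541.3 101.6  85.3] yYaw 20.67 tilt [-0.0005 -0.0003] q1 -0.28 q7 0.12 q5 -0.03 F [-4.2 -4.5  0.5] M [-0.93  0.83  0.49] open 27.9mm ff 20.6
```

Emit:
send_rows:
  motion:
    - {"x": 0,"y": 0,"z": 0,"rx": 0,"ry": 0,"rz": 0.03,"jaw": 2.2}
    - {"x": 0,"y": 0,"z": 0,"rx": 0,"ry": 0,"rz": 0.03,"jaw": 2.2}
    - {"x": 0,"y": 0,"z": 0,"rx": 0,"ry": 0,"rz": 0.03,"jaw": 2.2}
    - {"x": 0,"y": 0,"z": 0,"rx": 0,"ry": 0,"rz": 0.02,"jaw": 2.2}
    - {"x": 0,"y": 0,"z": 0,"rx": 0,"ry": 0,"rz": 0.01,"jaw": 2.2}

```text
clock: 6.75
tool_pos: [0.5411, 0.1019, 0.0853]
eef_rot: [0.617, 0.787, -0.0, -0.0]
contact_force: [-3.6, -3.2, 0.2]
opening: 0.329
finger_force: 20.0
```

```bash
python3 -c "
from h import *
st()"
```

```text
t 6.75 p [541.1 101.9  85.3] yYaw 13.79 tilt [-0.0009  0.0001] q1 -0.29 q7 0.05 q5 -0.08 F [-3.6 -3.2  0.2] M [-0.78  0.88  0.43] open 29.0mm ff 20.0
```

The torque jumped to 0.49 N m at yaw 20.7, so the nut is finger-tight, and the pads then slipped over the hexagon. I'll ease off and re-close lightly to read the nut's angle.

Emit:
send_rows:
  motion:
    - {"x": 0,"y": 0,"z": 0,"rx": 0,"ry": 0,"rz": 0,"jaw": 4}
    - {"x": 0,"y": 0,"z": 0,"rx": 0,"ry": 0,"rz": -0.08,"jaw": 4}
    - {"x": 0,"y": 0,"z": 0,"rx": 0,"ry": 0,"rz": -0.04,"jaw": 4}
    - {"x": 0,"y": 0,"z": 0,"rx": 0,"ry": 0,"rz": 0,"jaw": 4}
    - {"x": 0,"y": 0,"z": 0,"rx": 0,"ry": 0,"rz": 0,"jaw": 4}
  grip_force: 3

```text
clock: 7.25
tool_pos: [0.5426, 0.1023, 0.0851]
eef_rot: [0.569, 0.822, 0.001, 0.0]
contact_force: [-0.4, 0.3, 0.2]
opening: 0.454
finger_force: 0.0
```

```bash
python3 -c "
from h import *
st()"
```

```text
t 7.25 p [542.6 102.3  85.1] yYaw 20.62 tilt [0.0019 0.0011] q1 -0.28 q7 0.12 q5 -0.03 F [-0.4  0.3  0.2] M [-0.04  0.    0.01] open 40.0mm ff 0.0
```

Emit:
send_rows:
  motion:
    - {"x": 0,"y": 0,"z": 0,"rx": 0,"ry": 0,"rz": 0,"jaw": 3}
    - {"x": 0,"y": 0,"z": 0,"rx": 0,"ry": 0,"rz": 0,"jaw": 2.4}
    - {"x": 0,"y": 0,"z": 0,"rx": 0,"ry": 0,"rz": 0,"jaw": 2.4}
    - {"x": 0,"y": 0,"z": 0,"rx": 0,"ry": 0,"rz": 0,"jaw": 2.4}
    - {"x": 0,"y": 0,"z": 0,"rx": 0,"ry": 0,"rz": 0,"jaw": 2.4}

```text
clock: 7.75
tool_pos: [0.5412, 0.1015, 0.0846]
eef_rot: [0.569, 0.823, -0.0, -0.0]
contact_force: [-2.5, -1.8, 2.5]
opening: 0.325
finger_force: 3.0
```

```bash
python3 -c "
from h import *
st()"
```

```text
t 7.75 p [541.2 101.5  84.6] yYaw 20.68 tilt [-0.0011 -0.0002] q1 -0.28 q7 0.12 q5 -0.03 F [-2.5 -1.8  2.5] M [-0.19  0.54  0.05] open 28.6mm ff 3.0
```

Emit:
send_rows:
  motion:
    - {"x": 0,"y": 0,"z": 0,"rx": 0,"ry": 0,"rz": 0,"jaw": 6}
    - {"x": 0,"y": 0,"z": 0,"rx": 0,"ry": 0,"rz": 0,"jaw": 6}
    - {"x": 0,"y": 0,"z": -3,"rx": 0,"ry": 0,"rz": 0,"jaw": 6}
    - {"x": 0,"y": 0,"z": -4,"rx": 0,"ry": 0,"rz": 0,"jaw": 6}
    - {"x": 0,"y": 0,"z": -2,"rx": 0,"ry": 0,"rz": 0,"jaw": 6}

```text
clock: 8.25
tool_pos: [0.5434, 0.1019, 0.1773]
eef_rot: [0.569, 0.822, 0.002, 0.001]
contact_force: [0.0, -1.6, -0.1]
opening: 0.68
finger_force: 0.0
```

Emit:
send_rows:
  motion:
    - {"x": -2,"y": -1,"z": 0,"rx": 0,"ry": 0,"rz": 0,"jaw": 6}
    - {"x": -3,"y": -1.5,"z": 0,"rx": 0,"ry": 0,"rz": 0,"jaw": 6}
    - {"x": -3,"y": -1.5,"z": 0,"rx": 0,"ry": 0,"rz": 0,"jaw": 6}
    - {"x": -3,"y": -1.5,"z": 0,"rx": 0,"ry": 0,"rz": 0,"jaw": 6}
    - {"x": -3,"y": -1.5,"z": 0,"rx": 0,"ry": 0,"rz": 0,"jaw": 6}

```text
clock: 8.75
tool_pos: [0.5261, -0.0553, 0.1749]
eef_rot: [0.569, 0.823, 0.0, 0.001]
contact_force: [0.8, 0.1, 0.3]
opening: 0.682
finger_force: 0.0
```

Emit:
send_rows:
  motion:
    - {"x": -3,"y": -1.5,"z": 0,"rx": 0,"ry": 0,"rz": 0,"jaw": 6}
    - {"x": -3,"y": -1.5,"z": 0,"rx": 0,"ry": 0,"rz": 0,"jaw": 6}
    - {"x": -3,"y": -1.5,"z": 0,"rx": 0,"ry": 0,"rz": 0,"jaw": 6}
    - {"x": -3,"y": -1.5,"z": 0,"rx": 0,"ry": 0,"rz": 0,"jaw": 6}
    - {"x": -3,"y": -1.5,"z": 0,"rx": 0,"ry": 0,"rz": 0,"jaw": 6}

```text
clock: 9.25
tool_pos: [0.5087, -0.2224, 0.1748]
eef_rot: [0.569, 0.823, 0.0, 0.001]
contact_force: [0.4, -0.1, 0.2]
opening: 0.681
finger_force: 0.0
```

Emit:
send_rows:
  motion:
    - {"x": 0,"y": 0,"z": 0,"rx": 0,"ry": 0,"rz": -0.1,"jaw": 6}
    - {"x": 0,"y": 0,"z": 0,"rx": 0,"ry": 0,"rz": -0.14,"jaw": 6}
    - {"x": 0,"y": 0,"z": 0,"rx": 0,"ry": 0,"rz": -0.14,"jaw": 6}
    - {"x": 0,"y": 0,"z": 0,"rx": 0,"ry": 0,"rz": -0.14,"jaw": 6}
    - {"x": 0,"y": 0,"z": 0,"rx": 0,"ry": 0,"rz": -0.14,"jaw": 6}

```text
clock: 9.75
tool_pos: [0.5089, -0.2211, 0.1748]
eef_rot: [0.269, 0.963, 0.0, 0.001]
contact_force: [-0.6, 0.2, 0.4]
opening: 0.684
finger_force: 0.0
```

Emit:
send_rows:
  motion:
    - {"x": 0,"y": 0,"z": 0,"rx": 0,"ry": 0,"rz": -0.14,"jaw": 6}
    - {"x": 0,"y": 0,"z": 0,"rx": 0,"ry": 0,"rz": -0.14,"jaw": 6}
    - {"x": 0,"y": 0,"z": 0,"rx": 0,"ry": 0,"rz": -0.14,"jaw": 6}
    - {"x": 0,"y": 0,"z": 0,"rx": 0,"ry": 0,"rz": -0.1,"jaw": 6}
    - {"x": 0,"y": 0,"z": 0,"rx": 0,"ry": 0,"rz": 0,"jaw": 6}

```text
clock: 10.25
tool_pos: [0.5088, -0.2212, 0.1747]
eef_rot: [0.015, 1.0, 0.0, 0.0]
contact_force: [0.5, -0.0, 0.8]
opening: 0.687
finger_force: 0.0
```

```bash
python3 - <<'E'
from h import *
st([.509,-.228,.032],88)
t=snapshot('top');s=snapshot('scene')
cv2.imwrite('pics/c3.png',np.hstack([crop(t,279,195,25,37,8),crop(s,347,222,25,37,8)]))
E
```

```text
t 10.25 p [ 508.8 -221.2  174.7] yYaw 88.27 tilt [0.0008 0.0004] q1 0.56 q7 1.45 q5 0.43 F [ 0.5 -0.   0.8] M [0.02 0.04 0.02] open 60.5mm ff 0.0
 tool shift cm [-0.03 -0.69 14.27]
 rz rad 0.005
```

View pics/c3.png

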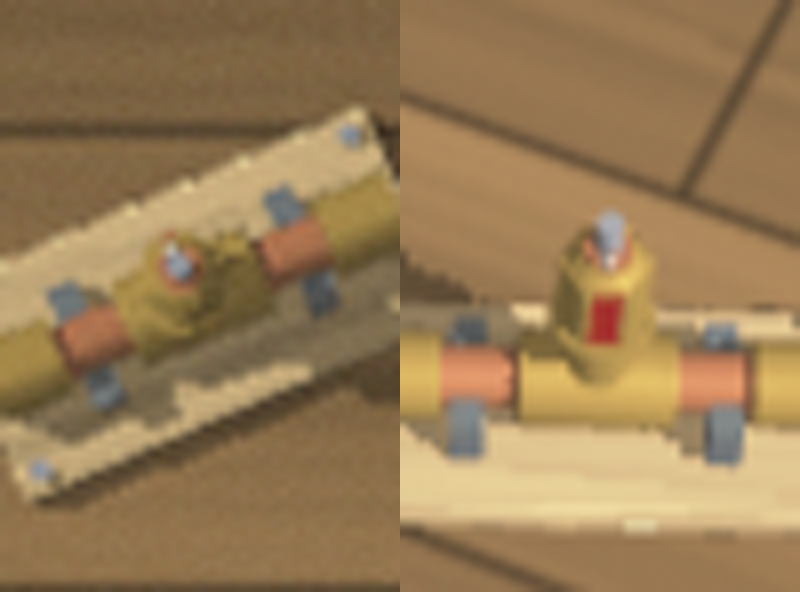

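The stripe now faces the scene camera at (605,318), so the nut yaw is about 18°, as measured. The next step is to descend onto the wrench handle.

Emit:
send_rows:
  motion:
    - {"x": 0,"y": -0.7,"z": 3,"rx": 0,"ry": 0,"rz": 0,"jaw": 6}
    - {"x": 0,"y": 0,"z": 4,"rx": 0,"ry": 0,"rz": 0,"jaw": 6}
    - {"x": 0,"y": 0,"z": 4,"rx": 0,"ry": 0,"rz": 0,"jaw": 6}
    - {"x": 0,"y": 0,"z": 3,"rx": 0,"ry": 0,"rz": 0,"jaw": 5}
    - {"x": 0,"y": 0,"z": 0.2,"rx": 0,"ry": 0,"rz": 0,"jaw": 4}

```text
clock: 10.85
tool_pos: [0.5063, -0.227, 0.0296]
eef_rot: [0.015, 1.0, 0.001, -0.003]
contact_force: [0.2, -0.6, -0.4]
opening: 0.523
finger_force: 0.0
```

Emit:
send_rows:
  motion:
    - {"x": 0,"y": 0,"z": 0,"rx": 0,"ry": 0,"rz": 0,"jaw": 3}
    - {"x": 0,"y": 0,"z": 0,"rx": 0,"ry": 0,"rz": 0,"jaw": 2}
    - {"x": 0,"y": 0,"z": 0,"rx": 0,"ry": 0,"rz": 0,"jaw": 1}
    - {"x": 0,"y": 0,"z": 0,"rx": 0,"ry": 0,"rz": 0,"jaw": 0.8}
    - {"x": 0,"y": 0,"z": 0,"rx": 0,"ry": 0,"rz": 0,"jaw": 0.8}
  grip_force: 10

```text
clock: 11.35
tool_pos: [0.5092, -0.2282, 0.034]
eef_rot: [0.015, 1.0, -0.0, 0.001]
contact_force: [-0.4, 0.3, 6.9]
opening: 0.157
finger_force: 10.0
```

```bash
python3 -c "
from h import *
st([.509,-.228,.032],88)"
```

```text
t 11.35 p [ 509.2 -228.2   34. ] yYaw 88.27 tilt [ 0.0022 -0.0007] q1 0.48 q7 1.34 q5 0.57 F [-0.4  0.3  6.9] M [0.09 0.13 0.06] open 13.8mm ff 10.0
 tool shift cm [0.02 0.02 0.2 ]
 rz rad 0.005
```

Emit:
send_rows:
  motion:
    - {"x": 0,"y": 0,"z": 0,"rx": 0,"ry": 0,"rz": 0,"jaw": 0.8}
    - {"x": 0,"y": 0,"z": 0,"rx": 0,"ry": 0,"rz": 0,"jaw": 0.8}
    - {"x": 0,"y": 0,"z": -1,"rx": 0,"ry": 0,"rz": 0,"jaw": 0.8}
    - {"x": 0,"y": 0,"z": -2,"rx": 0,"ry": 0,"rz": 0,"jaw": 0.8}
    - {"x": 0,"y": 0,"z": -3,"rx": 0,"ry": 0,"rz": 0,"jaw": 0.8}
  grip_force: 45

```text
clock: 11.85
tool_pos: [0.5068, -0.2275, 0.0926]
eef_rot: [0.015, 1.0, 0.001, -0.002]
contact_force: [-0.4, 0.5, -1.9]
opening: 0.147
finger_force: 45.0
```

Emit:
send_rows:
  motion:
    - {"x": 0,"y": 0,"z": -3,"rx": 0,"ry": 0,"rz": 0,"jaw": 0.8}
    - {"x": 0,"y": 0,"z": -3,"rx": 0,"ry": 0,"rz": 0,"jaw": 0.8}
    - {"x": 0,"y": 0,"z": -1,"rx": 0,"ry": 0,"rz": 0,"jaw": 0.8}
    - {"x": 0,"y": 0,"z": 0,"rx": 0,"ry": 0,"rz": 0,"jaw": 0.8}
    - {"x": 0,"y": 0,"z": 0,"rx": 0,"ry": 0,"rz": 0,"jaw": 0.8}

```text
clock: 12.35
tool_pos: [0.5074, -0.2278, 0.1617]
eef_rot: [0.015, 1.0, 0.0, -0.001]
contact_force: [0.2, 0.2, -3.0]
opening: 0.151
finger_force: 45.0
```

```bash
python3 - <<'E'
from h import *
S,R,p=st()
t=snapshot('top');s=snapshot('scene')
import pickle; pickle.dump((t,s,p,R),open("d1.pkl","wb"))
r=p+R@np.array([-.075,0,.022]); q=np.round(proj(t,r)).astype(int); k=np.round(proj(s,r)).astype(int); print(q,k)
cv2.imwrite('pics/c4.png',np.hstack([crop(t,*q,25,37,8),crop(s,*k,25,37,8)]))
E
```

```text
t 12.35 p [ 507.4 -227.8  161.7] yYaw 88.29 tilt [-0.0019  0.0004] q1 0.57 q7 1.44 q5 0.45 F [ 0.2  0.2 -3. ] M [0.03 0.03 0.01] open 13.3mm ff 45.0
[393 175] [232 178]
```

View pics/c4.png

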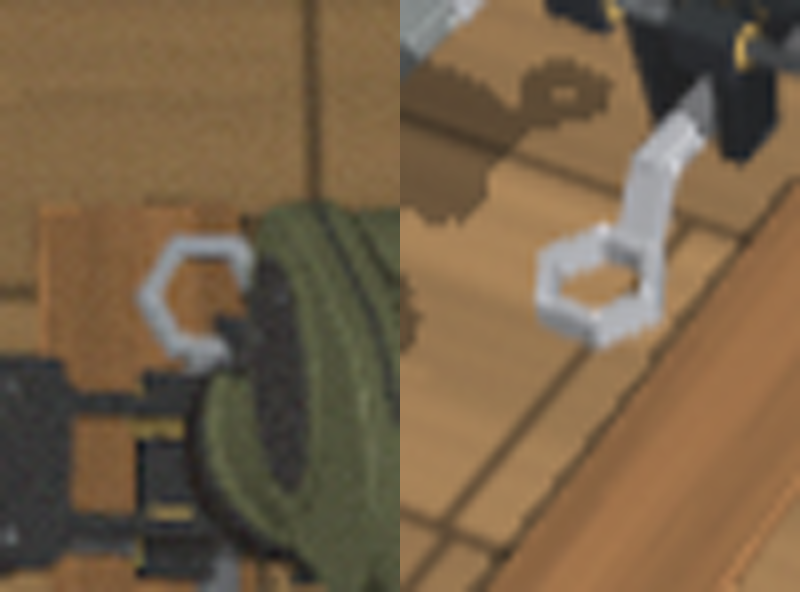

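The wrench is held level, and its ring sits where expected (scene crop centre (600,298), predicted (604,300)). I'll move it over the nut.

Emit:
send_rows:
  motion:
    - {"x": 0.3,"y": 2,"z": 0,"rx": 0,"ry": 0,"rz": 0,"jaw": 0.8}
    - {"x": 0.5,"y": 3,"z": 0,"rx": 0,"ry": 0,"rz": 0,"jaw": 0.8}
    - {"x": 0.5,"y": 3.5,"z": 0,"rx": 0,"ry": 0,"rz": 0,"jaw": 0.8}
    - {"x": 0.5,"y": 3.5,"z": 0,"rx": 0,"ry": 0,"rz": 0,"jaw": 0.8}
    - {"x": 0.5,"y": 3.5,"z": 0,"rx": 0,"ry": 0,"rz": 0,"jaw": 0.8}

```text
clock: 12.95
tool_pos: [0.489, -0.0709, 0.1615]
eef_rot: [0.015, 1.0, 0.0, -0.001]
contact_force: [-0.2, -0.6, -2.5]
opening: 0.152
finger_force: 45.0
```

Emit:
send_rows:
  motion:
    - {"x": 0.5,"y": 3.5,"z": 0,"rx": 0,"ry": 0,"rz": 0,"jaw": 0.8}
    - {"x": 0.5,"y": 3.5,"z": 0,"rx": 0,"ry": 0,"rz": 0,"jaw": 0.8}
    - {"x": 0.5,"y": 3.5,"z": 0,"rx": 0,"ry": 0,"rz": 0,"jaw": 0.8}
    - {"x": 0.5,"y": 3,"z": 0,"rx": 0,"ry": 0,"rz": 0,"jaw": 0.8}
    - {"x": 0.4,"y": 1.5,"z": 0,"rx": 0,"ry": 0,"rz": 0,"jaw": 0.8}

```text
clock: 13.45
tool_pos: [0.4696, 0.0821, 0.1618]
eef_rot: [0.013, 1.0, 0.001, -0.001]
contact_force: [0.6, 0.6, -3.4]
opening: 0.152
finger_force: 45.0
```

Emit:
send_rows:
  motion:
    - {"x": 0,"y": 0,"z": 0,"rx": 0,"ry": 0,"rz": -0.08,"jaw": 0.8}
    - {"x": 0,"y": 0,"z": 0,"rx": 0,"ry": 0,"rz": -0.1,"jaw": 0.8}
    - {"x": 0,"y": 0,"z": 0,"rx": 0,"ry": 0,"rz": -0.1,"jaw": 0.8}
    - {"x": 0,"y": 0,"z": 0,"rx": 0,"ry": 0,"rz": -0.065,"jaw": 0.8}
    - {"x": 0,"y": 0,"z": 0,"rx": 0,"ry": 0,"rz": 0,"jaw": 0.8}

```text
clock: 13.95
tool_pos: [0.4698, 0.0783, 0.1617]
eef_rot: [-0.157, 0.988, 0.0, -0.001]
contact_force: [-0.3, 0.2, -2.7]
opening: 0.149
finger_force: 45.0
```

```bash
python3 - <<'E'
from h import *
S,R,p=st([.4694,.0799,.14],108)
E
```

```text
t 13.95 p [469.8  78.3 161.7] yYaw 108.09 tilt [-0.0023 -0.    ] q1 -0.02 q7 1.09 q5 0.52 F [-0.3  0.2 -2.7] M [ 0.04  0.05 -0.03] open 13.2mm ff 45.0
 tool shift cm [-0.01  0.16  2.17]
 rz rad 0.001
```

Emit:
send_rows:
  motion:
    - {"x": 0,"y": 0.16,"z": 0.8,"rx": 0,"ry": 0,"rz": 0,"jaw": 0.8}
    - {"x": 0,"y": 0,"z": 0.8,"rx": 0,"ry": 0,"rz": 0,"jaw": 0.8}
    - {"x": 0,"y": 0,"z": 0,"rx": 0,"ry": 0,"rz": 0,"jaw": 0.8}
    - {"x": 0,"y": 0,"z": 0,"rx": 0,"ry": 0,"rz": 0,"jaw": 0.8}
    - {"x": 0,"y": 0,"z": 0,"rx": 0,"ry": 0,"rz": 0,"jaw": 0.8}

```text
clock: 14.45
tool_pos: [0.47, 0.08, 0.1467]
eef_rot: [-0.157, 0.988, 0.0, 0.0]
contact_force: [-0.0, 0.2, -2.3]
opening: 0.15
finger_force: 45.0
```

```bash
python3 - <<'E'
from h import *
S,R,p=st([.4694,.0799,.14],108)
t=snapshot('top');s=snapshot('scene')
a=[.5407,.1031,.116]
q=np.round(proj(t,a)).astype(int); k=np.round(proj(s,a)).astype(int); print(q,k,proj(s,p+R@np.array([-.075,0,.024])),proj(t,p+R@np.array([-.075,0,.024])))
cv2.imwrite('pics/c5.png',np.hstack([crop(t,*q,25,37,8),crop(s,*k,25,37,8)]))
E
```

```text
t 14.45 p [470.   80.  146.7] yYaw 108.06 tilt [0.0001 0.    ] q1 -0.05 q7 1.07 q5 0.54 F [-0.   0.2 -2.3] M [ 0.11  0.08 -0.03] open 13.2mm ff 45.0
 tool shift cm [0.06 0.01 0.67]
 rz rad 0.001
[276 191] [348 213] [348.17520113 211.87606555] [275.49081742 190.30858638]
```

View pics/c5.png

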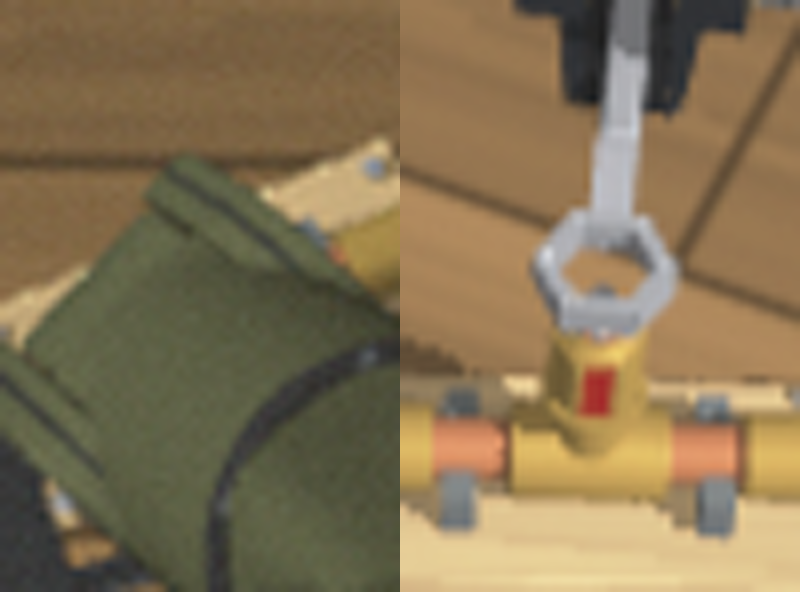

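The ring hangs centred over the spindle, whose tip shows at (602,290) inside the hole centred at about (606,288). I'll lower it gently.

Emit:
send_rows:
  motion:
    - {"x": 0,"y": 0,"z": 0.7,"rx": 0,"ry": 0,"rz": 0,"jaw": 0.8}
    - {"x": 0,"y": 0,"z": 0.7,"rx": 0,"ry": 0,"rz": 0,"jaw": 0.8}
    - {"x": 0,"y": 0,"z": 0.6,"rx": 0,"ry": 0,"rz": 0,"jaw": 0.8}
    - {"x": 0,"y": 0,"z": 0.3,"rx": 0,"ry": 0,"rz": 0,"jaw": 0.8}
    - {"x": 0,"y": 0,"z": 0,"rx": 0,"ry": 0,"rz": 0,"jaw": 0.8}

```text
clock: 15.05
tool_pos: [0.4696, 0.0799, 0.1231]
eef_rot: [-0.157, 0.988, -0.0, -0.001]
contact_force: [-0.9, 0.8, -2.1]
opening: 0.153
finger_force: 45.0
```

```bash
python3 - <<'E'
from h import *
S,R,p=st([.4694,.0799,.088],108)
E
```

```text
t 15.05 p [469.6  79.9 123.1] yYaw 108.07 tilt [-0.0012 -0.0003] q1 -0.08 q7 1.04 q5 0.58 F [-0.9  0.8 -2.1] M [ 0.01  0.   -0.02] open 13.5mm ff 45.0
 tool shift cm [0.01 0.01 3.51]
 rz rad 0.001
```

Emit:
send_rows:
  motion:
    - {"x": 0,"y": 0,"z": 0.3,"rx": 0,"ry": 0,"rz": 0,"jaw": 0.8}
    - {"x": 0,"y": 0,"z": 0.2,"rx": 0,"ry": 0,"rz": 0,"jaw": 0.8}
    - {"x": 0,"y": 0,"z": 0.2,"rx": 0,"ry": 0,"rz": 0,"jaw": 0.8}
    - {"x": 0,"y": 0,"z": 0.1,"rx": 0,"ry": 0,"rz": 0,"jaw": 0.8}
    - {"x": 0,"y": 0,"z": 0,"rx": 0,"ry": 0,"rz": 0,"jaw": 0.8}

```text
clock: 15.55
tool_pos: [0.4694, 0.0796, 0.1157]
eef_rot: [-0.157, 0.988, -0.0, -0.001]
contact_force: [-1.3, 0.2, 0.5]
opening: 0.149
finger_force: 45.0
```

```bash
python3 - <<'E'
from h import *
S,R,p=st([.4694,.0799,.088],108)
E
```

```text
t 15.55 p [469.4  79.6 115.7] yYaw 108.06 tilt [-0.001  -0.0006] q1 -0.09 q7 1.03 q5 0.59 F [-1.3  0.2  0.5] M [-0.04  0.35  0.03] open 13.2mm ff 45.0
 tool shift cm [-0.02  0.02  2.77]
 rz rad 0.001
```

Emit:
send_rows:
  motion:
    - {"x": 0,"y": 0,"z": 0.2,"rx": 0,"ry": 0,"rz": 0,"jaw": 0.8}
    - {"x": 0,"y": 0,"z": 0.2,"rx": 0,"ry": 0,"rz": 0,"jaw": 0.8}
    - {"x": 0,"y": 0,"z": 0.2,"rx": 0,"ry": 0,"rz": 0,"jaw": 0.8}
    - {"x": 0,"y": 0,"z": 0.2,"rx": 0,"ry": 0,"rz": 0,"jaw": 0.8}
    - {"x": 0,"y": 0,"z": 0,"rx": 0,"ry": 0,"rz": 0,"jaw": 0.8}

```text
clock: 16.05
tool_pos: [0.4683, 0.0792, 0.1071]
eef_rot: [-0.157, 0.988, -0.001, -0.002]
contact_force: [-5.7, -1.2, 1.3]
opening: 0.153
finger_force: 45.0
```

```bash
python3 - <<'E'
from h import *
S,R,p=st([.4694,.0799,.088],108)
E
```

```text
t 16.05 p [468.3  79.2 107.1] yYaw 108.06 tilt [-0.0033 -0.0017] q1 -0.10 q7 1.02 q5 0.60 F [-5.7 -1.2  1.3] M [-0.21  0.88 -0.  ] open 13.5mm ff 45.0
 tool shift cm [-0.14  0.04  1.91]
 rz rad 0.001
```

Emit:
send_rows:
  motion:
    - {"x": 0.12,"y": 0,"z": 0.1,"rx": 0,"ry": 0,"rz": 0,"jaw": 0.8}
    - {"x": 0,"y": 0,"z": 0.3,"rx": 0,"ry": 0,"rz": 0,"jaw": 0.8}
    - {"x": 0,"y": 0,"z": 0.3,"rx": 0,"ry": 0,"rz": 0,"jaw": 0.8}
    - {"x": 0,"y": 0,"z": 0.3,"rx": 0,"ry": 0,"rz": 0,"jaw": 0.8}
    - {"x": 0,"y": 0,"z": 0.2,"rx": 0,"ry": 0,"rz": 0,"jaw": 0.8}

```text
clock: 16.55
tool_pos: [0.4682, 0.0793, 0.0952]
eef_rot: [-0.157, 0.988, -0.0, -0.001]
contact_force: [-4.0, -1.8, -0.3]
opening: 0.152
finger_force: 45.0
```

```bash
python3 - <<'E'
from h import *
S,R,p=st([.4694,.0799,.088],108)
E
```

```text
t 16.55 p [468.2  79.3  95.2] yYaw 108.06 tilt [-0.0012 -0.0005] q1 -0.12 q7 1.00 q5 0.62 F [-4.  -1.8 -0.3] M [-0.22  0.68  0.04] open 13.4mm ff 45.0
 tool shift cm [-0.13  0.02  0.72]
 rz rad 0.001
```

Emit:
send_rows:
  motion:
    - {"x": 0.08,"y": 0.03,"z": 0.1,"rx": 0,"ry": 0,"rz": 0,"jaw": 0.8}
    - {"x": 0,"y": 0,"z": 0.1,"rx": 0,"ry": 0,"rz": 0,"jaw": 0.8}
    - {"x": 0,"y": 0,"z": 0.1,"rx": 0,"ry": 0,"rz": 0,"jaw": 0.8}
    - {"x": 0,"y": 0,"z": 0.1,"rx": 0,"ry": 0,"rz": 0,"jaw": 0.8}
    - {"x": 0,"y": 0,"z": 0,"rx": 0,"ry": 0,"rz": 0,"jaw": 0.8}

```text
clock: 17.05
tool_pos: [0.4682, 0.0797, 0.0917]
eef_rot: [-0.157, 0.988, 0.0, 0.0]
contact_force: [-2.8, -1.3, -0.8]
opening: 0.15
finger_force: 45.0
```

```bash
python3 - <<'E'
from h import *
S,R,p=st([.4694,.0799,.088],108)
E
```

```text
t 17.05 p [468.2  79.7  91.7] yYaw 108.06 tilt [0.0004 0.0003] q1 -0.13 q7 1.00 q5 0.62 F [-2.8 -1.3 -0.8] M [-0.19  0.49 -0.02] open 13.2mm ff 45.0
 tool shift cm [-0.12 -0.02  0.37]
 rz rad 0.001
```

Emit:
send_rows:
  motion:
    - {"x": 0.05,"y": 0,"z": 0.15,"rx": 0,"ry": 0,"rz": 0,"jaw": 0.8}
    - {"x": 0,"y": 0.23,"z": 0,"rx": 0,"ry": 0,"rz": 0.03,"jaw": 0.8}
    - {"x": 0,"y": 0.23,"z": 0,"rx": 0,"ry": 0,"rz": 0.03,"jaw": 0.8}
    - {"x": 0,"y": 0.15,"z": 0,"rx": 0,"ry": 0,"rz": 0.02,"jaw": 0.8}
    - {"x": 0,"y": 0,"z": 0,"rx": 0,"ry": 0,"rz": 0,"jaw": 0.8}

```text
clock: 17.55
tool_pos: [0.4659, 0.086, 0.0903]
eef_rot: [-0.117, 0.993, 0.0, 0.0]
contact_force: [-2.2, -0.7, -0.9]
opening: 0.153
finger_force: 45.0
```

```bash
python3 - <<'E'
from h import *
S,R,p=st()
E
```

```text
t 17.55 p [465.9  86.   90.3] yYaw 103.48 tilt [0.0005 0.0006] q1 -0.15 q7 0.94 q5 0.59 F [-2.2 -0.7 -0.9] M [0.02 0.28 0.01] open 13.5mm ff 45.0
```

Emit:
send_rows:
  motion:
    - {"x": 0,"y": 0.15,"z": 0,"rx": 0,"ry": 0,"rz": 0.02,"jaw": 0.8}
    - {"x": 0,"y": 0.15,"z": 0,"rx": 0,"ry": 0,"rz": 0.02,"jaw": 0.8}
    - {"x": 0,"y": 0.15,"z": 0,"rx": 0,"ry": 0,"rz": 0.02,"jaw": 0.8}
    - {"x": 0,"y": 0,"z": 0,"rx": 0,"ry": 0,"rz": 0,"jaw": 0.8}
    - {"x": 0,"y": 0,"z": 0,"rx": 0,"ry": 0,"rz": 0,"jaw": 0.8}

```text
clock: 18.05
tool_pos: [0.4649, 0.0899, 0.0902]
eef_rot: [-0.088, 0.996, 0.0, 0.0]
contact_force: [-2.3, 0.0, -0.4]
opening: 0.147
finger_force: 45.0
```

```bash
python3 - <<'E'
from h import *
S,R,p=st()
E
```

```text
t 18.05 p [464.9  89.9  90.2] yYaw 100.06 tilt [0.0003 0.0003] q1 -0.17 q7 0.90 q5 0.56 F [-2.3  0.  -0.4] M [ 0.03  0.24 -0.04] open 13.0mm ff 45.0
```

Emit:
send_rows:
  motion:
    - {"x": -0.05,"y": 0.15,"z": 0,"rx": 0,"ry": 0,"rz": 0.02,"jaw": 0.8}
    - {"x": 0,"y": 0.15,"z": 0,"rx": 0,"ry": 0,"rz": 0.02,"jaw": 0.8}
    - {"x": 0,"y": 0,"z": 0,"rx": 0,"ry": 0,"rz": 0,"jaw": 0.8}
    - {"x": 0,"y": 0,"z": 0,"rx": 0,"ry": 0,"rz": 0,"jaw": 0.8}
    - {"x": 0,"y": 0,"z": 0,"rx": 0,"ry": 0,"rz": 0,"jaw": 0.8}

```text
clock: 18.55
tool_pos: [0.4647, 0.0928, 0.0902]
eef_rot: [-0.068, 0.998, 0.0, -0.0]
contact_force: [-2.4, -0.4, -0.2]
opening: 0.151
finger_force: 45.0
```

```bash
python3 - <<'E'
from h import *
S,R,p=st()
E
```

```text
t 18.55 p [464.7  92.8  90.2] yYaw 97.76 tilt [-0.0001  0.0001] q1 -0.18 q7 0.87 q5 0.54 F [-2.4 -0.4 -0.2] M [ 0.02  0.31 -0.02] open 13.3mm ff 45.0
```

Emit:
send_rows:
  motion:
    - {"x": 0,"y": 0.23,"z": 0,"rx": 0,"ry": 0,"rz": 0.03,"jaw": 0.8}
    - {"x": 0,"y": 0.23,"z": 0,"rx": 0,"ry": 0,"rz": 0.03,"jaw": 0.8}
    - {"x": 0,"y": 0,"z": 0,"rx": 0,"ry": 0,"rz": 0,"jaw": 0.8}
    - {"x": 0,"y": 0,"z": 0,"rx": 0,"ry": 0,"rz": 0,"jaw": 0.8}
    - {"x": 0,"y": 0,"z": 0,"rx": 0,"ry": 0,"rz": 0,"jaw": 0.8}

```text
clock: 19.05
tool_pos: [0.4643, 0.0975, 0.0902]
eef_rot: [-0.038, 0.999, 0.0, 0.0]
contact_force: [-2.4, 0.2, 0.4]
opening: 0.149
finger_force: 45.0
```

```bash
python3 - <<'E'
from h import *
S,R,p=st()
E
```

```text
t 19.05 p [464.3  97.5  90.2] yYaw 94.34 tilt [0.0002 0.0004] q1 -0.20 q7 0.83 q5 0.51 F [-2.4  0.2  0.4] M [0.09 0.31 0.07] open 13.1mm ff 45.0
```

```bash
cat >> h.py <<'E'
def stripe(d,ax=(.5407,.1031),save=None):
    im=d["img"].astype(float); w=np.clip(im[:,:,0]-2.2*im[:,:,1]-20,0,None)
    m=np.zeros_like(w); m[212:236,336:360]=1; w=w*m
    ys,xs=np.mgrid[:400,:640]; u,v=(w*xs).sum()/w.sum(),(w*ys).sum()/w.sum()
    out=[]
    for du in(-.4,0,.4):
        o,r=ray(d,u+du,v); p=o[:2]-ax; a=r[:2]@r[:2];b=2*p@r[:2];c=p@p-.014**2
        D=b*b-4*a*c
        if D<0: out.append("miss"); continue
        P=o+(-b-np.sqrt(D))/2/a*r; out.append(np.round([np.degrees(np.arctan2(P[1]-ax[1],P[0]-ax[0])),P[2]*1e3],1).tolist())
    print("stripe px",round(u,2),round(v,2),"n",int((w>0).sum()),"yaw/z",out)
E
python3 - <<'E'
from h import *
import pickle
for f in("d0.pkl",): stripe(pickle.load(open(f,"rb"))[1])
stripe(pickle.load(open("d1.pkl","rb"))[1])
s=snapshot("scene"); stripe(s)
cv2.imwrite('pics/c6.png',crop(s,347,218,36,27,11))
E
```

```text
stripe px 351.5 222.72 n 7 yaw/z [[67.0, 88.4], [74.3, 86.8], [83.3, 84.5]]
stripe px 347.25 224.65 n 14 yaw/z [[16.9, 84.2], [21.3, 84.4], [25.7, 84.4]]
stripe px 347.28 224.69 n 14 yaw/z [[17.2, 84.1], [21.6, 84.2], [26.0, 84.3]]
```

View pics/c6.png

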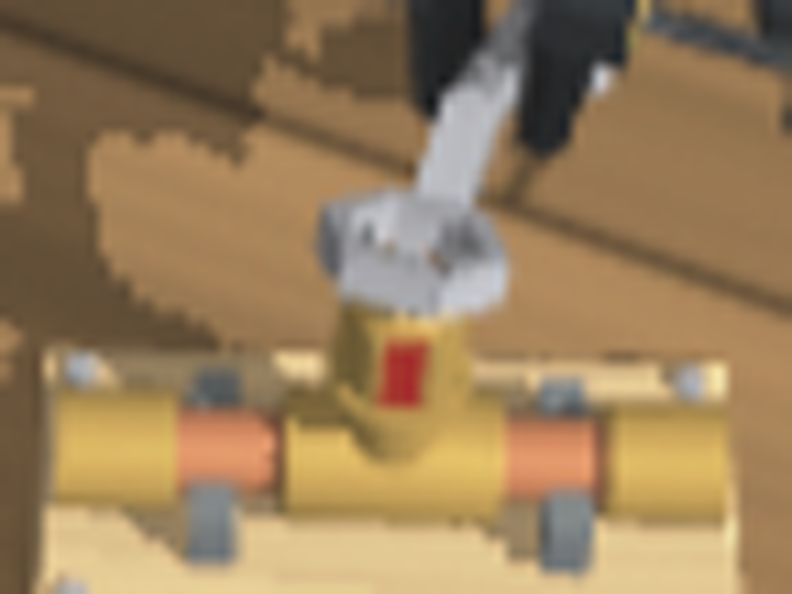

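The crop shows that the ring never went over the hexagon. It sits on the nut's top at (415,250) and the wrench has pitched in the grip, with the stripe unmoved at (402,375). I'll lift it, lay it flat on the rest, and grip it again harder.

Emit:
send_rows:
  motion:
    - {"x": 0,"y": 0,"z": -1,"rx": 0,"ry": 0,"rz": 0,"jaw": 0.8}
    - {"x": 0,"y": 0,"z": -2,"rx": 0,"ry": 0,"rz": 0,"jaw": 0.8}
    - {"x": 0,"y": 0,"z": -2.5,"rx": 0,"ry": 0,"rz": 0,"jaw": 0.8}
    - {"x": 0,"y": 0,"z": -1,"rx": 0,"ry": 0,"rz": 0,"jaw": 0.8}
    - {"x": 0,"y": 0,"z": 0,"rx": 0,"ry": 0,"rz": 0,"jaw": 0.8}

```text
clock: 19.6
tool_pos: [0.4656, 0.0974, 0.1566]
eef_rot: [-0.037, 0.999, 0.001, 0.002]
contact_force: [0.4, 0.4, -3.0]
opening: 0.151
finger_force: 45.0
```

Emit:
send_rows:
  motion:
    - {"x": -0.1,"y": -2,"z": 0,"rx": 0,"ry": 0,"rz": 0,"jaw": 0.8}
    - {"x": -0.2,"y": -3,"z": 0,"rx": 0,"ry": 0,"rz": 0,"jaw": 0.8}
    - {"x": -0.2,"y": -3.5,"z": 0,"rx": 0,"ry": 0,"rz": 0,"jaw": 0.8}
    - {"x": -0.2,"y": -3.5,"z": 0,"rx": 0,"ry": 0,"rz": 0,"jaw": 0.8}
    - {"x": -0.2,"y": -3.5,"z": 0,"rx": 0,"ry": 0,"rz": 0,"jaw": 0.8}

```text
clock: 20.1
tool_pos: [0.4845, -0.058, 0.1542]
eef_rot: [-0.038, 0.999, 0.0, -0.001]
contact_force: [0.9, 0.9, -2.2]
opening: 0.151
finger_force: 45.0
```

Emit:
send_rows:
  motion:
    - {"x": -0.2,"y": -3.5,"z": 0,"rx": 0,"ry": 0,"rz": 0,"jaw": 0.8}
    - {"x": -0.2,"y": -3.5,"z": 0,"rx": 0,"ry": 0,"rz": 0,"jaw": 0.8}
    - {"x": -0.2,"y": -3.5,"z": 0,"rx": 0,"ry": 0,"rz": 0,"jaw": 0.8}
    - {"x": -0.2,"y": -3.5,"z": 0,"rx": 0,"ry": 0,"rz": 0,"jaw": 0.8}
    - {"x": -0.2,"y": -3,"z": 0,"rx": 0,"ry": 0,"rz": 0.1,"jaw": 0.8}

```text
clock: 20.6
tool_pos: [0.5067, -0.2278, 0.1538]
eef_rot: [0.014, 1.0, 0.0, -0.001]
contact_force: [0.7, -0.5, -2.7]
opening: 0.151
finger_force: 45.0
```

```bash
python3 - <<'E'
from h import *
S,R,p=st([.509,-.228,.07],88.3)
s=snapshot("scene")
k=np.round(proj(s,p)).astype(int)
cv2.imwrite('pics/c7.png',crop(s,*k,50,37,8))
E
```

```text
t 20.60 p [ 506.7 -227.8  153.8] yYaw 88.36 tilt [-0.0018  0.0003] q1 0.57 q7 1.43 q5 0.47 F [ 0.7 -0.5 -2.7] M [ 0.01 -0.01 -0.02] open 13.3mm ff 45.0
 tool shift cm [-0.24 -0.01  8.38]
 rz rad 0.001
```

View pics/c7.png

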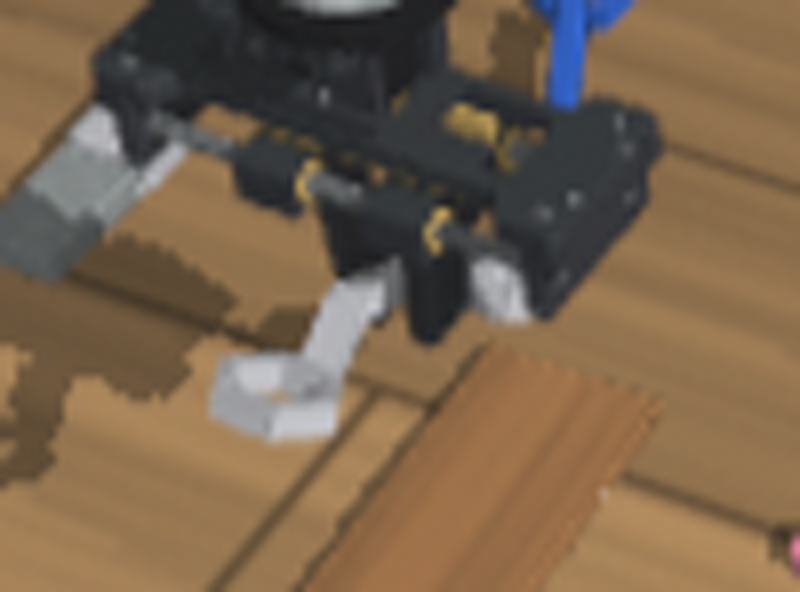

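The ring end is pitched up (ring at (275,395)), over the rest board. I'll lower it with a light grip so it levels itself on the board.

Emit:
send_rows:
  motion:
    - {"x": -0.2,"y": 0,"z": 2,"rx": 0,"ry": 0,"rz": 0,"jaw": 0.8}
    - {"x": 0,"y": 0,"z": 3,"rx": 0,"ry": 0,"rz": 0,"jaw": 0.8}
    - {"x": 0,"y": 0,"z": 2.5,"rx": 0,"ry": 0,"rz": 0,"jaw": 0.8}
    - {"x": 0,"y": 0,"z": 0.6,"rx": 0,"ry": 0,"rz": 0,"jaw": 0.8}
    - {"x": 0,"y": 0,"z": 0,"rx": 0,"ry": 0,"rz": 0,"jaw": 0.8}

```text
clock: 21.15
tool_pos: [0.5087, -0.2249, 0.0729]
eef_rot: [0.012, 1.0, 0.0, -0.001]
contact_force: [0.5, -0.0, -1.5]
opening: 0.154
finger_force: 45.0
```

Emit:
send_rows:
  motion:
    - {"x": 0,"y": 0,"z": 0,"rx": 0,"ry": 0,"rz": 0,"jaw": 0.8}
    - {"x": 0,"y": 0,"z": 0.4,"rx": 0,"ry": 0,"rz": 0,"jaw": 0.8}
    - {"x": 0,"y": 0,"z": 0.6,"rx": 0,"ry": 0,"rz": 0,"jaw": 0.8}
    - {"x": 0,"y": 0,"z": 0.6,"rx": 0,"ry": 0,"rz": 0,"jaw": 0.8}
    - {"x": 0,"y": 0,"z": 0.6,"rx": 0,"ry": 0,"rz": 0,"jaw": 0.8}
  grip_force: 5

```text
clock: 21.65
tool_pos: [0.5096, -0.2255, 0.0519]
eef_rot: [0.012, 1.0, -0.0, 0.0]
contact_force: [-0.1, -0.4, -2.6]
opening: 0.159
finger_force: 5.0
```

```bash
python3 -c "
from h import *
st([.509,-.228,.034],88.3)"
```

```text
t 21.65 p [ 509.6 -225.5   51.9] yYaw 88.58 tilt [ 0.0003 -0.0001] q1 0.49 q7 1.34 q5 0.57 F [-0.1 -0.4 -2.6] M [ 0.04 -0.   -0.01] open 14.0mm ff 5.0
 tool shift cm [ 0.06 -0.25  1.79]
 rz rad 0.005
```

Emit:
send_rows:
  motion:
    - {"x": 0,"y": -0.2,"z": 0.4,"rx": 0,"ry": 0,"rz": 0,"jaw": 0.8}
    - {"x": 0,"y": 0,"z": 0.4,"rx": 0,"ry": 0,"rz": 0,"jaw": 0.8}
    - {"x": 0,"y": 0,"z": 0.4,"rx": 0,"ry": 0,"rz": 0,"jaw": 0.8}
    - {"x": 0,"y": 0,"z": 0.3,"rx": 0,"ry": 0,"rz": 0,"jaw": 0.8}
    - {"x": 0,"y": 0,"z": 0.2,"rx": 0,"ry": 0,"rz": 0,"jaw": 0.8}
  grip_force: 3

```text
clock: 22.15
tool_pos: [0.5098, -0.2276, 0.0351]
eef_rot: [0.012, 1.0, -0.0, 0.0]
contact_force: [-0.3, -0.5, 2.1]
opening: 0.157
finger_force: 3.0
```

```bash
python3 -c "
from h import *
st([.509,-.228,.032],88.3)"
```

```text
t 22.15 p [ 509.8 -227.6   35.1] yYaw 88.58 tilt [ 0.0004 -0.0003] q1 0.48 q7 1.33 q5 0.59 F [-0.3 -0.5  2.1] M [-0.05  0.03  0.04] open 13.8mm ff 3.0
 tool shift cm [ 0.07 -0.04  0.31]
 rz rad 0.005
```

Emit:
send_rows:
  motion:
    - {"x": 0,"y": 0,"z": 0,"rx": 0,"ry": 0,"rz": 0,"jaw": 2.4}
    - {"x": 0,"y": 0,"z": 0,"rx": 0,"ry": 0,"rz": 0,"jaw": 2.4}
    - {"x": 0,"y": 0,"z": 0,"rx": 0,"ry": 0,"rz": 0,"jaw": 2.4}
    - {"x": 0,"y": 0,"z": 0,"rx": 0,"ry": 0,"rz": 0,"jaw": 2.4}
    - {"x": 0,"y": 0,"z": 0,"rx": 0,"ry": 0,"rz": 0,"jaw": 2.4}

```text
clock: 22.65
tool_pos: [0.5095, -0.2274, 0.0352]
eef_rot: [0.012, 1.0, 0.0, 0.0]
contact_force: [0.2, 0.4, -0.4]
opening: 0.273
finger_force: 0.0
```

```bash
python3 - <<'E'
from h import *
S,R,p=st([.509,-.228,.032],88.3)
s=snapshot("scene"); d=s; u0,u1,v0,v1=220,278,160,222
px=lambda u0,v0,k,x,y:(u0+(x+.5)/k-.5,v0+(y+.5)/k-.5)
I=cv2.resize(d["img"][v0:v1,u0:u1],None,fx=8,fy=8,interpolation=cv2.INTER_CUBIC).astype(int)
g=((I[:,:,2]>I[:,:,0]-12)&(I.sum(2)>300)).astype(np.uint8)
cs,h=cv2.findContours(g,cv2.RETR_CCOMP,cv2.CHAIN_APPROX_NONE)
for q,hh in zip(cs,h[0]):
    A=cv2.contourArea(q)
    if A>200:
        M=cv2.moments(q);x,y=px(u0,v0,8,M["m10"]/A,M["m01"]/A)
        print("hole" if hh[3]>=0 else "outer",A/64,x,y,onz(d,x,y,.018))
E
```

```text
t 22.65 p [ 509.5 -227.4   35.2] yYaw 88.58 tilt [0.     0.0001] q1 0.48 q7 1.33 q5 0.59 F [ 0.2  0.4 -0.4] M [ 0.02 -0.02  0.02] open 24.0mm ff 0.0
 tool shift cm [ 0.05 -0.06  0.32]
 rz rad 0.005
outer 243.1484375 240.33486556030374 200.3979713555891 [ 0.56053679 -0.23443544  0.018     ]
hole 49.015625 237.63162788226543 205.36554298161724 [ 0.58063157 -0.23136277  0.018     ]
outer 3.9296875 224.2660288270378 167.16206925115972 [ 0.4630694  -0.35542967  0.018     ]
```

Emit:
send_rows:
  motion:
    - {"x": 0,"y": 0,"z": 0.4,"rx": 0,"ry": 0,"rz": 0,"jaw": 2}
    - {"x": 0,"y": 0,"z": 0,"rx": 0,"ry": 0,"rz": 0,"jaw": 1.6}
    - {"x": 0,"y": 0,"z": 0,"rx": 0,"ry": 0,"rz": 0,"jaw": 1}
    - {"x": 0,"y": 0,"z": 0,"rx": 0,"ry": 0,"rz": 0,"jaw": 0.8}
    - {"x": 0,"y": 0,"z": 0,"rx": 0,"ry": 0,"rz": 0,"jaw": 0.8}
  grip_force: 20

```text
clock: 23.2
tool_pos: [0.5093, -0.2273, 0.031]
eef_rot: [0.012, 1.0, 0.0, -0.0]
contact_force: [0.4, -0.6, -3.0]
opening: 0.153
finger_force: 20.0
```

```bash
python3 -c "
from h import *
st()"
```

```text
t 23.20 p [ 509.3 -227.3   31. ] yYaw 88.58 tilt [-0.0005  0.0002] q1 0.48 q7 1.32 q5 0.59 F [ 0.4 -0.6 -3. ] M [ 0.03  0.01 -0.02] open 13.4mm ff 20.0
```

Emit:
send_rows:
  motion:
    - {"x": 0,"y": 0,"z": 0,"rx": 0,"ry": 0,"rz": 0,"jaw": 0.8}
    - {"x": 0,"y": 0,"z": 0,"rx": 0,"ry": 0,"rz": 0,"jaw": 0.8}
    - {"x": 0,"y": 0,"z": -1,"rx": 0,"ry": 0,"rz": 0,"jaw": 0.8}
    - {"x": 0,"y": 0,"z": -2,"rx": 0,"ry": 0,"rz": 0,"jaw": 0.8}
    - {"x": 0,"y": 0,"z": -3,"rx": 0,"ry": 0,"rz": 0,"jaw": 0.8}
  grip_force: 60

```text
clock: 23.7
tool_pos: [0.5085, -0.227, 0.0913]
eef_rot: [0.012, 1.0, 0.0, -0.001]
contact_force: [0.3, 0.2, -2.5]
opening: 0.141
finger_force: 60.0
```

Emit:
send_rows:
  motion:
    - {"x": 0,"y": 0,"z": -3,"rx": 0,"ry": 0,"rz": 0,"jaw": 0.8}
    - {"x": 0,"y": 0,"z": -3,"rx": 0,"ry": 0,"rz": 0,"jaw": 0.8}
    - {"x": 0,"y": 0,"z": -1,"rx": 0,"ry": 0,"rz": 0,"jaw": 0.8}
    - {"x": 0.3,"y": 2,"z": 0,"rx": 0,"ry": 0,"rz": 0,"jaw": 0.8}
    - {"x": 0.5,"y": 3,"z": 0,"rx": 0,"ry": 0,"rz": 0,"jaw": 0.8}

```text
clock: 24.2
tool_pos: [0.5025, -0.1791, 0.1613]
eef_rot: [0.015, 1.0, -0.001, 0.0]
contact_force: [0.5, 0.6, -3.3]
opening: 0.14
finger_force: 60.0
```

Emit:
send_rows:
  motion:
    - {"x": 0.5,"y": 3.5,"z": 0,"rx": 0,"ry": 0,"rz": 0,"jaw": 0.8}
    - {"x": 0.5,"y": 3.5,"z": 0,"rx": 0,"ry": 0,"rz": 0,"jaw": 0.8}
    - {"x": 0.5,"y": 3.5,"z": 0,"rx": 0,"ry": 0,"rz": 0,"jaw": 0.8}
    - {"x": 0.5,"y": 3.5,"z": 0,"rx": 0,"ry": 0,"rz": 0,"jaw": 0.8}
    - {"x": 0.5,"y": 3.5,"z": 0,"rx": 0,"ry": 0,"rz": 0,"jaw": 0.8}

```text
clock: 24.7
tool_pos: [0.4814, -0.0004, 0.1609]
eef_rot: [0.012, 1.0, -0.0, -0.0]
contact_force: [0.5, 0.9, -3.2]
opening: 0.147
finger_force: 60.0
```

Emit:
send_rows:
  motion:
    - {"x": 0.5,"y": 3.5,"z": 0,"rx": 0,"ry": 0,"rz": 0,"jaw": 0.8}
    - {"x": 0.5,"y": 3,"z": 0,"rx": 0,"ry": 0,"rz": -0.08,"jaw": 0.8}
    - {"x": 0,"y": 1,"z": 0,"rx": 0,"ry": 0,"rz": -0.1,"jaw": 0.8}
    - {"x": 0,"y": 0,"z": 0,"rx": 0,"ry": 0,"rz": -0.1,"jaw": 0.8}
    - {"x": 0,"y": 0,"z": 0,"rx": 0,"ry": 0,"rz": -0.06,"jaw": 0.8}

```text
clock: 25.2
tool_pos: [0.4726, 0.0741, 0.1609]
eef_rot: [-0.159, 0.987, 0.0, -0.0]
contact_force: [-0.4, -0.2, -3.0]
opening: 0.145
finger_force: 60.0
```

```bash
python3 -c "
from h import *
st([.4694,.0799,.143],108)"
```

```text
t 25.20 p [472.6  74.1 160.9] yYaw 108.35 tilt [-0.0009 -0.    ] q1 -0.01 q7 1.09 q5 0.53 F [-0.4 -0.2 -3. ] M [ 0.04  0.05 -0.03] open 12.8mm ff 60.0
 tool shift cm [0.12 0.65 1.79]
 rz rad 0.006
```

Emit:
send_rows:
  motion:
    - {"x": 0.1,"y": 0.65,"z": 0.6,"rx": 0,"ry": 0,"rz": 0,"jaw": 0.8}
    - {"x": 0,"y": 0,"z": 0.7,"rx": 0,"ry": 0,"rz": 0,"jaw": 0.8}
    - {"x": 0,"y": 0,"z": 0.6,"rx": 0,"ry": 0,"rz": 0,"jaw": 0.8}
    - {"x": 0,"y": 0,"z": 0,"rx": 0,"ry": 0,"rz": 0,"jaw": 0.8}
    - {"x": 0,"y": 0,"z": 0,"rx": 0,"ry": 0,"rz": 0,"jaw": 0.8}

```text
clock: 25.7
tool_pos: [0.47, 0.0793, 0.1419]
eef_rot: [-0.157, 0.988, -0.0, -0.0]
contact_force: [-0.3, -0.1, -2.4]
opening: 0.142
finger_force: 60.0
```

```bash
cat >> h.py <<'E'
def ringfit(s,p,R,zoff=.021,axis=(.5407,.1031)):
    """ring outline extents (scene) vs nominal ring 75 mm from TCP; and spindle"""
    I=s["img"].astype(int)
    g=((I[:,:,2]>I[:,:,0]-10)&(I.sum(2)>270)).astype(np.uint8)
    c=p+R@np.array([-.075,0,zoff]); a=np.radians(np.arange(0,360,60)+30)
    pts=[proj(s,c+R@np.array([.0485/2*np.cos(t),.0485/2*np.sin(t),-h])) for t in a for h in(0,.012)]
    pts=np.array(pts); print("nominal c",np.round(proj(s,c),2),"L/R/bottom",np.round([pts[:,0].min(),pts[:,0].max(),pts[:,1].max()],2),"spindle nominal",np.round(proj(s,[*axis,.116]),2))
    return g
E
python3 - <<'E'
from h import *
S,R,p=st([.4694,.0799,.088],108)
s=snapshot("scene"); g=ringfit(s,p,R)
import pickle; pickle.dump((s,p,R),open("d2.pkl","wb"))
im=crop(s,347,212,25,18,16); 
cv2.imwrite("pics/c8.png",im)
E
```

```text
t 25.70 p [470.   79.3 141.9] yYaw 108.04 tilt [-0.0006 -0.0003] q1 -0.04 q7 1.05 q5 0.56 F [-0.3 -0.1 -2.4] M [-0.04  0.05  0.04] open 12.5mm ff 60.0
 tool shift cm [0.04 0.08 5.39]
 rz rad 0.001
nominal c [347.87 212.24] L/R/bottom [338.78 357.31 218.91] spindle nominal [348.06 213.28]
```

View pics/c8.png

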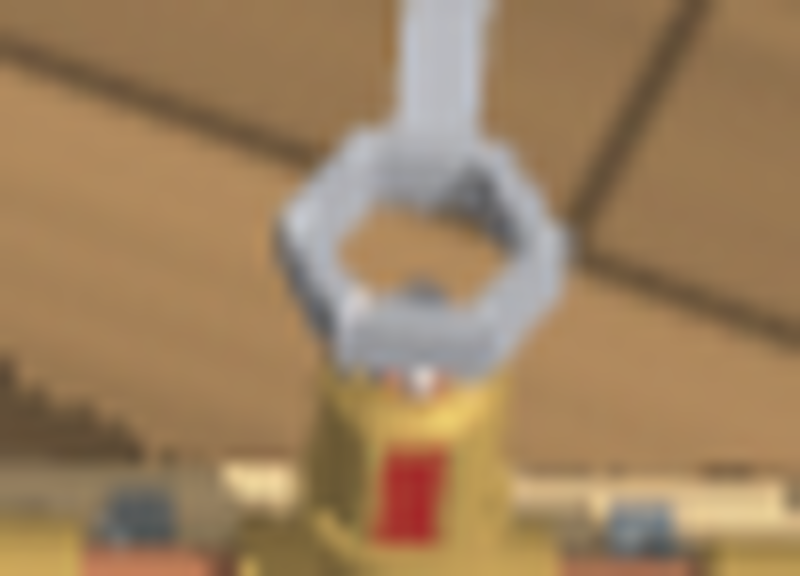

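The last picture shows the ring well centred. Its outline spans x 278 to 572, and the spindle tip is at (422,285), so the offset is under about 1 mm. I'll nudge it 0.5 mm and lower it step by step, watching the moment.

Emit:
send_rows:
  motion:
    - {"x": 0,"y": 0.05,"z": 0.6,"rx": 0,"ry": 0,"rz": 0,"jaw": 0.8}
    - {"x": 0,"y": 0,"z": 0.7,"rx": 0,"ry": 0,"rz": 0,"jaw": 0.8}
    - {"x": 0,"y": 0,"z": 0.6,"rx": 0,"ry": 0,"rz": 0,"jaw": 0.8}
    - {"x": 0,"y": 0,"z": 0.2,"rx": 0,"ry": 0,"rz": 0,"jaw": 0.8}
    - {"x": 0,"y": 0,"z": 0,"rx": 0,"ry": 0,"rz": 0,"jaw": 0.8}

```text
clock: 26.25
tool_pos: [0.4698, 0.0799, 0.1207]
eef_rot: [-0.157, 0.988, -0.0, -0.0]
contact_force: [0.2, -0.4, -2.7]
opening: 0.142
finger_force: 60.0
```

```bash
python3 - <<'E'
from h import *
S,R,p=st([.4694,.0799,.088],108)
E
```

```text
t 26.25 p [469.8  79.9 120.7] yYaw 108.07 tilt [-0.0009 -0.0003] q1 -0.07 q7 1.02 q5 0.60 F [ 0.2 -0.4 -2.7] M [ 0.06  0.01 -0.04] open 12.5mm ff 60.0
 tool shift cm [0.03 0.01 3.27]
 rz rad 0.001
```

Emit:
send_rows:
  motion:
    - {"x": 0,"y": 0,"z": 0.2,"rx": 0,"ry": 0,"rz": 0,"jaw": 0.8}
    - {"x": 0,"y": 0,"z": 0.2,"rx": 0,"ry": 0,"rz": 0,"jaw": 0.8}
    - {"x": 0,"y": 0,"z": 0.1,"rx": 0,"ry": 0,"rz": 0,"jaw": 0.8}
    - {"x": 0,"y": 0,"z": 0,"rx": 0,"ry": 0,"rz": 0,"jaw": 0.8}
    - {"x": 0,"y": 0,"z": 0,"rx": 0,"ry": 0,"rz": 0,"jaw": 0.8}

```text
clock: 26.75
tool_pos: [0.4702, 0.0799, 0.1163]
eef_rot: [-0.157, 0.988, 0.0, 0.0]
contact_force: [0.2, -0.0, -2.1]
opening: 0.141
finger_force: 60.0
```

```bash
python3 - <<'E'
from h import *
S,R,p=st([.4694,.0799,.088],108)
E
```

```text
t 26.75 p [470.2  79.9 116.3] yYaw 108.06 tilt [0.0003 0.0002] q1 -0.08 q7 1.01 q5 0.60 F [ 0.2 -0.  -2.1] M [ 0.05 -0.01  0.02] open 12.4mm ff 60.0
 tool shift cm [0.08 0.02 2.83]
 rz rad 0.001
```

Emit:
send_rows:
  motion:
    - {"x": 0,"y": 0,"z": 0.2,"rx": 0,"ry": 0,"rz": 0,"jaw": 0.8}
    - {"x": 0,"y": 0,"z": 0.1,"rx": 0,"ry": 0,"rz": 0,"jaw": 0.8}
    - {"x": 0,"y": 0,"z": 0,"rx": 0,"ry": 0,"rz": 0,"jaw": 0.8}
    - {"x": 0,"y": 0,"z": 0,"rx": 0,"ry": 0,"rz": 0,"jaw": 0.8}
    - {"x": 0,"y": 0,"z": 0,"rx": 0,"ry": 0,"rz": 0,"jaw": 0.8}

```text
clock: 27.25
tool_pos: [0.4704, 0.0801, 0.1133]
eef_rot: [-0.157, 0.988, 0.0, 0.0]
contact_force: [0.5, -0.2, -1.7]
opening: 0.143
finger_force: 60.0
```

```bash
python3 - <<'E'
from h import *
S,R,p=st([.4694,.0799,.088],108)
E
```

```text
t 27.25 p [470.4  80.1 113.3] yYaw 108.06 tilt [0.0007 0.0005] q1 -0.08 q7 1.01 q5 0.61 F [ 0.5 -0.2 -1.7] M [ 0.17 -0.24 -0.01] open 12.6mm ff 60.0
 tool shift cm [0.11 0.01 2.53]
 rz rad 0.001
```

Emit:
send_rows:
  motion:
    - {"x": 0,"y": 0,"z": 0.1,"rx": 0,"ry": 0,"rz": 0,"jaw": 0.8}
    - {"x": 0,"y": 0,"z": 0.1,"rx": 0,"ry": 0,"rz": 0,"jaw": 0.8}
    - {"x": 0,"y": 0,"z": 0,"rx": 0,"ry": 0,"rz": 0,"jaw": 0.8}
    - {"x": 0,"y": 0,"z": 0,"rx": 0,"ry": 0,"rz": 0,"jaw": 0.8}
    - {"x": 0,"y": 0,"z": 0,"rx": 0,"ry": 0,"rz": 0,"jaw": 0.8}

```text
clock: 27.75
tool_pos: [0.4703, 0.08, 0.1113]
eef_rot: [-0.157, 0.988, 0.0, 0.0]
contact_force: [2.7, 0.1, -2.5]
opening: 0.148
finger_force: 60.0
```

```bash
python3 - <<'E'
from h import *
S,R,p=st([.4694,.0799,.088],108)
E
```

```text
t 27.75 p [470.3  80.  111.3] yYaw 108.06 tilt [0.0004 0.0003] q1 -0.09 q7 1.00 q5 0.61 F [ 2.7  0.1 -2.5] M [ 0.21 -0.45  0.03] open 13.0mm ff 60.0
 tool shift cm [0.09 0.02 2.33]
 rz rad 0.001
```

Emit:
send_rows:
  motion:
    - {"x": -0.08,"y": 0,"z": 0.1,"rx": 0,"ry": 0,"rz": 0,"jaw": 0.8}
    - {"x": 0,"y": 0,"z": 0.1,"rx": 0,"ry": 0,"rz": 0,"jaw": 0.8}
    - {"x": 0,"y": 0,"z": 0.1,"rx": 0,"ry": 0,"rz": 0,"jaw": 0.8}
    - {"x": 0,"y": 0,"z": 0,"rx": 0,"ry": 0,"rz": 0,"jaw": 0.8}
    - {"x": 0,"y": 0,"z": 0,"rx": 0,"ry": 0,"rz": 0,"jaw": 0.8}

```text
clock: 28.25
tool_pos: [0.4706, 0.0801, 0.1081]
eef_rot: [-0.157, 0.988, -0.0, -0.0]
contact_force: [0.8, 0.2, -2.1]
opening: 0.148
finger_force: 60.0
```

```bash
python3 - <<'E'
from h import *
S,R,p=st([.4694,.0799,.088],108)
s=snapshot("scene"); g=ringfit(s,p,R)
stripe(s)
v=s["img"].astype(int)
for r in range(206,232): print(r,[("%d/%d/%d"%tuple(v[r,c])) for c in(344,347,350)])
E
```

```text
t 28.25 p [470.6  80.1 108.1] yYaw 108.06 tilt [-0.0004 -0.0002] q1 -0.09 q7 1.00 q5 0.61 F [ 0.8  0.2 -2.1] M [ 0.12 -0.24  0.01] open 13.0mm ff 60.0
 tool shift cm [0.12 0.02 2.01]
 rz rad 0.001
nominal c [347.35 220.29] L/R/bottom [338.45 356.59 226.91] spindle nominal [348.06 213.28]
stripe px 347.05 226.22 n 5 yaw/z [[16.2, 77.2], [20.7, 77.3], [25.1, 77.4]]
206 ['157/123/84', '187/187/191', '187/187/192']
207 ['175/136/93', '190/189/193', '188/188/193']
208 ['177/138/94', '190/188/193', '188/187/192']
209 ['177/143/106', '190/189/194', '188/189/193']
210 ['175/164/158', '183/183/189', '184/185/188']
211 ['183/183/189', '176/176/181', '177/178/182']
212 ['160/161/165', '174/175/180', '164/165/168']
213 ['124/119/112', '165/165/169', '167/151/127']
214 ['113/99/70', '138/138/141', '185/140/99']
215 ['131/104/64', '128/127/130', '193/133/98']
216 ['127/100/61', '136/126/124', '196/131/95']
217 ['150/123/70', '163/144/132', '199/137/92']
218 ['156/129/74', '166/135/109', '212/165/95']
219 ['164/136/80', '193/156/92', '228/193/105']
220 ['176/163/146', '174/147/96', '189/154/86']
221 ['176/174/175', '168/163/158', '164/159/153']
222 ['163/163/168', '167/168/173', '170/172/176']
223 ['152/153/157', '155/156/159', '156/157/160']
224 ['144/141/139', '152/153/156', '152/152/155']
225 ['138/121/95', '159/110/111', '161/149/132']
226 ['137/112/64', '164/58/55', '176/147/95']
227 ['150/124/69', '166/63/50', '182/147/82']
228 ['168/138/77', '183/135/77', '189/154/85']
229 ['147/122/68', '183/151/83', '193/158/87']
230 ['126/104/59', '176/144/80', '197/161/88']
231 ['128/106/60', '176/145/81', '214/175/95']
```

The pixel rows confirm it: the nut's top shows inside the ring (rows 217–220) and the stripe shows only below it. The ring is over the hexagon, so I'll continue down.

Emit:
send_rows:
  motion:
    - {"x": 0,"y": 0,"z": 0.2,"rx": 0,"ry": 0,"rz": 0,"jaw": 0.8}
    - {"x": 0,"y": 0,"z": 0.2,"rx": 0,"ry": 0,"rz": 0,"jaw": 0.8}
    - {"x": 0,"y": 0,"z": 0.2,"rx": 0,"ry": 0,"rz": 0,"jaw": 0.8}
    - {"x": 0,"y": 0,"z": 0.2,"rx": 0,"ry": 0,"rz": 0,"jaw": 0.8}
    - {"x": 0,"y": 0,"z": 0.1,"rx": 0,"ry": 0,"rz": 0,"jaw": 0.8}

```text
clock: 28.8
tool_pos: [0.4707, 0.0801, 0.0989]
eef_rot: [-0.157, 0.988, -0.0, -0.0]
contact_force: [0.4, -0.2, -3.4]
opening: 0.143
finger_force: 60.0
```

```bash
python3 - <<'E'
from h import *
S,R,p=st([.4694,.0799,.088],108)
E
```

```text
t 28.80 p [470.7  80.1  98.9] yYaw 108.06 tilt [-0.0003 -0.0001] q1 -0.10 q7 0.99 q5 0.63 F [ 0.4 -0.2 -3.4] M [ 0.1  -0.11 -0.01] open 12.6mm ff 60.0
 tool shift cm [0.13 0.02 1.09]
 rz rad 0.001
```

Emit:
send_rows:
  motion:
    - {"x": 0,"y": 0,"z": 0.2,"rx": 0,"ry": 0,"rz": 0,"jaw": 0.8}
    - {"x": 0,"y": 0,"z": 0.2,"rx": 0,"ry": 0,"rz": 0,"jaw": 0.8}
    - {"x": 0,"y": 0,"z": 0.2,"rx": 0,"ry": 0,"rz": 0,"jaw": 0.8}
    - {"x": 0,"y": 0,"z": 0.1,"rx": 0,"ry": 0,"rz": 0,"jaw": 0.8}
    - {"x": 0,"y": 0,"z": 0,"rx": 0,"ry": 0,"rz": 0,"jaw": 0.8}

```text
clock: 29.3
tool_pos: [0.4708, 0.0801, 0.0921]
eef_rot: [-0.157, 0.988, 0.0, -0.0]
contact_force: [0.7, 0.3, -3.0]
opening: 0.141
finger_force: 60.0
```

```bash
python3 - <<'E'
from h import *
S,R,p=st([.4694,.0799,.088],108)
E
```

```text
t 29.30 p [470.8  80.1  92.1] yYaw 108.06 tilt [-0.0002 -0.    ] q1 -0.11 q7 0.98 q5 0.64 F [ 0.7  0.3 -3. ] M [ 0.08 -0.08  0.03] open 12.4mm ff 60.0
 tool shift cm [0.14 0.02 0.41]
 rz rad 0.001
```

Emit:
send_rows:
  motion:
    - {"x": 0,"y": 0,"z": 0.15,"rx": 0,"ry": 0,"rz": 0,"jaw": 0.8}
    - {"x": 0,"y": 0,"z": 0.15,"rx": 0,"ry": 0,"rz": 0,"jaw": 0.8}
    - {"x": 0,"y": 0,"z": 0.1,"rx": 0,"ry": 0,"rz": 0,"jaw": 0.8}
    - {"x": 0,"y": 0,"z": 0,"rx": 0,"ry": 0,"rz": 0,"jaw": 0.8}
    - {"x": 0,"y": 0.22,"z": 0,"rx": 0,"ry": 0,"rz": 0.03,"jaw": 0.8}

```text
clock: 29.8
tool_pos: [0.4703, 0.0822, 0.0882]
eef_rot: [-0.141, 0.99, 0.0, 0.0]
contact_force: [0.0, 0.3, -2.6]
opening: 0.147
finger_force: 60.0
```

```bash
python3 - <<'E'
from h import *
S,R,p=st([.4694,.0799,.088],108)
E
```

```text
t 29.80 p [470.3  82.2  88.2] yYaw 106.24 tilt [0.0003 0.0003] q1 -0.13 q7 0.96 q5 0.63 F [ 0.   0.3 -2.6] M [ 0.15 -0.12  0.05] open 12.9mm ff 60.0
 tool shift cm [ 0.15 -0.19  0.02]
 rz rad -0.031
```

Emit:
send_rows:
  motion:
    - {"x": 0,"y": 0.22,"z": 0,"rx": 0,"ry": 0,"rz": 0.03,"jaw": 0.8}
    - {"x": 0,"y": 0.22,"z": 0,"rx": 0,"ry": 0,"rz": 0.03,"jaw": 0.8}
    - {"x": 0,"y": 0.22,"z": 0,"rx": 0,"ry": 0,"rz": 0.03,"jaw": 0.8}
    - {"x": 0,"y": 0,"z": 0,"rx": 0,"ry": 0,"rz": 0,"jaw": 0.8}
    - {"x": 0,"y": 0,"z": 0,"rx": 0,"ry": 0,"rz": 0,"jaw": 0.8}

```text
clock: 30.3
tool_pos: [0.4688, 0.0886, 0.0883]
eef_rot: [-0.097, 0.995, -0.0, 0.0]
contact_force: [2.3, -0.8, -2.8]
opening: 0.145
finger_force: 60.0
```

```bash
python3 - <<'E'
from h import *
S,R,p=st([.4694,.0799,.088],108)
E
```

```text
t 30.30 p [468.8  88.6  88.3] yYaw 101.18 tilt [ 0.0006 -0.0001] q1 -0.16 q7 0.89 q5 0.59 F [ 2.3 -0.8 -2.8] M [-0.28 -0.51  0.07] open 12.8mm ff 60.0
 tool shift cm [ 0.11 -0.86  0.03]
 rz rad -0.119
```

Emit:
send_rows:
  motion:
    - {"x": -0.06,"y": 0.15,"z": 0,"rx": 0,"ry": 0,"rz": 0.02,"jaw": 0.8}
    - {"x": 0,"y": 0.15,"z": 0,"rx": 0,"ry": 0,"rz": 0.02,"jaw": 0.8}
    - {"x": 0,"y": 0,"z": 0,"rx": 0,"ry": 0,"rz": 0,"jaw": 0.8}
    - {"x": 0,"y": 0,"z": 0,"rx": 0,"ry": 0,"rz": 0,"jaw": 0.8}
    - {"x": 0,"y": 0,"z": 0,"rx": 0,"ry": 0,"rz": 0,"jaw": 0.8}

```text
clock: 30.8
tool_pos: [0.4683, 0.0912, 0.0882]
eef_rot: [-0.077, 0.997, -0.0, -0.0]
contact_force: [0.5, -4.3, -2.3]
opening: 0.144
finger_force: 60.1
```

```bash
python3 - <<'E'
from h import *
S,R,p=st(); stripe(snapshot("scene"))
E
```

```text
t 30.80 p [468.3  91.2  88.2] yYaw 98.87 tilt [-0.0005 -0.0007] q1 -0.17 q7 0.87 q5 0.57 F [ 0.5 -4.3 -2.3] M [-0.77 -0.37  0.11] open 12.7mm ff 60.1
stripe px 347.26 223.51 n 6 yaw/z [[15.9, 89.3], [20.2, 89.4], [24.6, 89.5]]
```

Emit:
send_rows:
  motion:
    - {"x": 0,"y": 0.15,"z": 0,"rx": 0,"ry": 0,"rz": 0.02,"jaw": 0.8}
    - {"x": 0,"y": 0.15,"z": 0,"rx": 0,"ry": 0,"rz": 0.02,"jaw": 0.8}
    - {"x": 0,"y": 0.15,"z": 0,"rx": 0,"ry": 0,"rz": 0.02,"jaw": 0.8}
    - {"x": 0,"y": 0,"z": 0,"rx": 0,"ry": 0,"rz": 0,"jaw": 0.8}
    - {"x": 0,"y": 0,"z": 0,"rx": 0,"ry": 0,"rz": 0,"jaw": 0.8}

```text
clock: 31.35
tool_pos: [0.4677, 0.0955, 0.0882]
eef_rot: [-0.047, 0.999, -0.0, -0.0]
contact_force: [1.3, -4.5, -2.6]
opening: 0.144
finger_force: 60.1
```

```bash
python3 - <<'E'
from h import *
S,R,p=st(); stripe(snapshot("scene"))
E
```

```text
t 31.35 p [467.7  95.5  88.2] yYaw 95.39 tilt [-0.0005 -0.001 ] q1 -0.18 q7 0.83 q5 0.54 F [ 1.3 -4.5 -2.6] M [-1.01 -0.43  0.25] open 12.7mm ff 60.1
stripe px 347.16 223.51 n 6 yaw/z [[14.8, 89.2], [19.2, 89.4], [23.5, 89.5]]
```

Emit:
send_rows:
  motion:
    - {"x": 0,"y": 0.15,"z": 0,"rx": 0,"ry": 0,"rz": 0.02,"jaw": 0.8}
    - {"x": 0,"y": 0.15,"z": 0,"rx": 0,"ry": 0,"rz": 0.02,"jaw": 0.8}
    - {"x": 0,"y": 0.15,"z": 0,"rx": 0,"ry": 0,"rz": 0.02,"jaw": 0.8}
    - {"x": 0,"y": 0,"z": 0,"rx": 0,"ry": 0,"rz": 0,"jaw": 0.8}
    - {"x": 0,"y": 0,"z": 0,"rx": 0,"ry": 0,"rz": 0,"jaw": 0.8}

```text
clock: 31.9
tool_pos: [0.4674, 0.1, 0.0881]
eef_rot: [-0.017, 1.0, -0.001, -0.0]
contact_force: [1.1, -4.3, -2.2]
opening: 0.144
finger_force: 60.1
```

```bash
cat >> h.py <<'E'
def tq(axis=(.5407,.1031)):
    S,R,p=st(); d=p[:2]-np.array(axis); F=np.array(S["contact_force"]); 
    print("torque %.2f  arm %.1f mm  posang %.2f"%(S["moment"][2]+d[0]*F[1]-d[1]*F[0],np.hypot(*d)*1e3,np.degrees(np.arctan2(-d[1],-d[0]))))
    return S,R,p
E
python3 - <<'E'
from h import *
tq(); stripe(snapshot("scene"))
E
```

```text
t 31.90 p [467.4 100.   88.1] yYaw 91.95 tilt [-0.0005 -0.0011] q1 -0.20 q7 0.79 q5 0.51 F [ 1.1 -4.3 -2.2] M [-1.02 -0.35  0.15] open 12.7mm ff 60.1
torque 0.47  arm 73.4 mm  posang 2.46
stripe px 346.89 223.41 n 6 yaw/z [[11.7, 89.4], [16.1, 89.7], [20.5, 89.9]]
```

Emit:
send_rows:
  motion:
    - {"x": 0,"y": 0.15,"z": 0,"rx": 0,"ry": 0,"rz": 0.02,"jaw": 0.8}
    - {"x": 0,"y": 0.22,"z": 0,"rx": 0,"ry": 0,"rz": 0.03,"jaw": 0.8}
    - {"x": 0,"y": 0.22,"z": 0,"rx": 0,"ry": 0,"rz": 0.03,"jaw": 0.8}
    - {"x": 0,"y": 0.15,"z": 0,"rx": 0,"ry": 0,"rz": 0.02,"jaw": 0.8}
    - {"x": 0,"y": 0,"z": 0,"rx": 0,"ry": 0,"rz": 0,"jaw": 0.8}

```text
clock: 32.45
tool_pos: [0.4674, 0.1073, 0.0881]
eef_rot: [0.033, 0.999, -0.001, -0.0]
contact_force: [1.8, -5.8, -3.4]
opening: 0.144
finger_force: 60.1
```

```bash
python3 - <<'E'
from h import *
tq(); stripe(snapshot("scene"))
E
```

```text
t 32.45 p [467.4 107.3  88.1] yYaw 86.19 tilt [-0.0005 -0.0012] q1 -0.23 q7 0.72 q5 0.46 F [ 1.8 -5.8 -3.4] M [-1.05 -0.41  0.15] open 12.7mm ff 60.1
torque 0.57  arm 73.4 mm  posang -3.30
stripe px 346.38 223.4 n 6 yaw/z [[6.0, 88.9], [10.4, 89.4], [14.8, 89.7]]
```

The nut now follows the wrench: a 5.8° tool turn gives 5.7° of stripe at about 0.55 N m. Drive began at a tool yaw of about 96.5°. Counting the roughly 0–3° the fingers may already have turned the follower, I'll stop near a tool yaw of 9°.

Emit:
send_rows:
  motion:
    - {"x": -0.01,"y": 0.44,"z": 0,"rx": 0,"ry": 0,"rz": 0.06,"jaw": 0.8}
    - {"x": -0.01,"y": 0.44,"z": 0,"rx": 0,"ry": 0,"rz": 0.06,"jaw": 0.8}
    - {"x": -0.02,"y": 0.44,"z": 0,"rx": 0,"ry": 0,"rz": 0.06,"jaw": 0.8}
    - {"x": -0.01,"y": 0.44,"z": 0,"rx": 0,"ry": 0,"rz": 0.06,"jaw": 0.8}
    - {"x": -0.01,"y": 0.44,"z": 0,"rx": 0,"ry": 0,"rz": 0.06,"jaw": 0.8}

```text
clock: 33.0
tool_pos: [0.4718, 0.1284, 0.088]
eef_rot: [0.183, 0.983, -0.001, -0.0]
contact_force: [1.2, -5.5, -3.6]
opening: 0.145
finger_force: 60.2
```

```bash
python3 - <<'E'
from h import *
tq(); stripe(snapshot("scene"))
E
```

```text
t 33.00 p [471.8 128.4  88. ] yYaw 68.88 tilt [-0.001  -0.0016] q1 -0.30 q7 0.53 q5 0.31 F [ 1.2 -5.5 -3.6] M [-1.25 -0.44  0.25] open 12.8mm ff 60.2
torque 0.60  arm 73.4 mm  posang -20.17
stripe px 344.51 222.52 n 4 yaw/z [[-17.7, 88.9], [-12.4, 90.0], [-7.4, 90.9]]
```

Emit:
send_rows:
  motion:
    - {"x": -0.01,"y": 0.44,"z": 0,"rx": 0,"ry": 0,"rz": 0.06,"jaw": 0.8}
    - {"x": -0.01,"y": 0.44,"z": 0,"rx": 0,"ry": 0,"rz": 0.06,"jaw": 0.8}
    - {"x": -0.02,"y": 0.44,"z": 0,"rx": 0,"ry": 0,"rz": 0.06,"jaw": 0.8}
    - {"x": -0.01,"y": 0.44,"z": 0,"rx": 0,"ry": 0,"rz": 0.06,"jaw": 0.8}
    - {"x": -0.01,"y": 0.44,"z": 0,"rx": 0,"ry": 0,"rz": 0.06,"jaw": 0.8}

```text
clock: 33.55
tool_pos: [0.4821, 0.1474, 0.0879]
eef_rot: [0.328, 0.945, -0.001, -0.001]
contact_force: [1.5, -6.6, -2.5]
opening: 0.148
finger_force: 60.3
```

```bash
python3 - <<'E'
from h import *
tq(); stripe(snapshot("scene"))
E
```

```text
t 33.55 p [482.1 147.4  87.9] yYaw 51.72 tilt [-0.0018 -0.0019] q1 -0.35 q7 0.36 q5 0.16 F [ 1.5 -6.6 -2.5] M [-1.36 -0.24  0.3 ] open 13.0mm ff 60.3
torque 0.62  arm 73.4 mm  posang -37.07
stripe px 343.79 222.04 n 3 yaw/z [[-29.1, 88.3], [-22.8, 89.9], [-17.1, 91.2]]
```

Emit:
send_rows:
  motion:
    - {"x": -0.01,"y": 0.45,"z": 0,"rx": 0,"ry": 0,"rz": 0.06,"jaw": 0.8}
    - {"x": -0.01,"y": 0.45,"z": 0,"rx": 0,"ry": 0,"rz": 0.06,"jaw": 0.8}
    - {"x": -0.02,"y": 0.45,"z": 0,"rx": 0,"ry": 0,"rz": 0.06,"jaw": 0.8}
    - {"x": -0.01,"y": 0.45,"z": 0,"rx": 0,"ry": 0,"rz": 0.06,"jaw": 0.8}
    - {"x": -0.01,"y": 0.45,"z": 0,"rx": 0,"ry": 0,"rz": 0.06,"jaw": 0.8}

```text
clock: 34.1
tool_pos: [0.4977, 0.1626, 0.0877]
eef_rot: [0.465, 0.885, -0.002, -0.001]
contact_force: [-0.4, -6.0, -2.3]
opening: 0.145
finger_force: 60.3
```

```bash
python3 - <<'E'
from h import *
tq()
E
```

```text
t 34.10 p [497.7 162.6  87.7] yYaw 34.56 tilt [-0.0032 -0.0023] q1 -0.40 q7 0.18 q5 0.02 F [-0.4 -6.  -2.3] M [-1.37  0.04  0.33] open 12.8mm ff 60.3
torque 0.61  arm 73.4 mm  posang -54.12
```

Emit:
send_rows:
  motion:
    - {"x": -0.01,"y": 0.45,"z": 0,"rx": 0,"ry": 0,"rz": 0.06,"jaw": 0.8}
    - {"x": -0.01,"y": 0.45,"z": 0,"rx": 0,"ry": 0,"rz": 0.06,"jaw": 0.8}
    - {"x": -0.02,"y": 0.45,"z": 0,"rx": 0,"ry": 0,"rz": 0.06,"jaw": 0.8}
    - {"x": -0.01,"y": 0.45,"z": 0,"rx": 0,"ry": 0,"rz": 0.06,"jaw": 0.8}
    - {"x": -0.01,"y": 0.37,"z": 0,"rx": 0,"ry": 0,"rz": 0.05,"jaw": 0.8}

```text
clock: 34.6
tool_pos: [0.5163, 0.1724, 0.0875]
eef_rot: [0.588, 0.809, -0.002, -0.001]
contact_force: [-1.8, -5.4, -1.1]
opening: 0.141
finger_force: 60.3
```

```bash
python3 - <<'E'
from h import *
tq()
E
```

```text
t 34.60 p [516.3 172.4  87.5] yYaw 17.99 tilt [-0.0045 -0.0023] q1 -0.44 q7 0.01 q5 -0.11 F [-1.8 -5.4 -1.1] M [-1.28  0.41  0.4 ] open 12.4mm ff 60.3
torque 0.66  arm 73.4 mm  posang -70.61
```

Emit:
send_rows:
  motion:
    - {"x": -0.01,"y": 0.37,"z": 0,"rx": 0,"ry": 0,"rz": 0.05,"jaw": 0.8}
    - {"x": -0.01,"y": 0.37,"z": 0,"rx": 0,"ry": 0,"rz": 0.05,"jaw": 0.8}
    - {"x": -0.01,"y": 0.3,"z": 0,"rx": 0,"ry": 0,"rz": 0.04,"jaw": 0.8}
    - {"x": 0,"y": 0.1,"z": 0,"rx": 0,"ry": 0,"rz": 0.013,"jaw": 0.8}
    - {"x": 0,"y": 0,"z": 0,"rx": 0,"ry": 0,"rz": 0,"jaw": 0.8}

```text
clock: 35.1
tool_pos: [0.5271, 0.1752, 0.0874]
eef_rot: [0.647, 0.762, -0.002, -0.001]
contact_force: [-2.7, -5.0, -1.3]
opening: 0.141
finger_force: 60.3
```

```bash
python3 - <<'E'
from h import *
tq()
E
```

```text
t 35.10 p [527.1 175.2  87.4] yYaw 9.34 tilt [-0.0048 -0.0021] q1 -0.46 q7 -0.08 q5 -0.17 F [-2.7 -5.  -1.3] M [-1.12  0.43  0.31] open 12.4mm ff 60.3
torque 0.57  arm 73.4 mm  posang -79.30
```

```bash
cat >> h.py <<'E'
def pip(d,name=""):
    # bright neutral pixels around the follower's top
    I=d["img"].astype(int); m=I.min(2); c=proj(d,[.5407,.1031,.1035]); u,v=np.round(c).astype(int)
    print(name,"axis@103.5 px",np.round(c,2),"window origin",u-5,v-6); print(m[v-6:v+7,u-5:u+6])
E
python3 - <<'E'
from h import *
import pickle
t,s=pickle.load(open("d0.pkl","rb")); pip(s,"d0s")
t,s,_,_=pickle.load(open("d1.pkl","rb")); pip(s,"d1s")
pip(snapshot("scene"),"now s")
d=s
for a in range(0,360,30): print(a,np.round(proj(d,[.5407+.0075*np.cos(np.radians(a)),.1031+.0075*np.sin(np.radians(a)),.1035]),1),end=";")
E
```

```text
d0s axis@103.5 px [347.79 216.19] window origin 343 210
[[ 92  92  91  92  92  92  92  92  91  91  89]
 [ 91  92  92  92 120 135 109  93  92  92  91]
 [ 90  90  90 120 161 169 159 100  91  92  92]
 [ 88  81  72 100 160 168 164  97  90  91  91]
 [ 82  64  60  83 135 164 158  99  82  91  92]
 [ 67  62  80  84 124 162 158  98  85  88  90]
 [ 55  58  83  89 122 144 132  93  89  86  90]
 [ 57  68  67  85 129 168 108  90  94  95  87]
 [ 65  69  73  82 108 133  95  93 100  96  87]
 [ 64  71  80  85  90  94 102 103 103  81  79]
 [ 54  84  84  89  94 101 108 100  88  59  75]
 [ 50  75  78  82  85  87  94  89  63  48  80]
 [ 50  67  74  75  76  75  78  76  51  47  82]]
d1s axis@103.5 px [347.79 216.19] window origin 343 210
[[ 93  94  94  93  93  94  93  93  94  93  90]
 [ 93  94  94  94 122 137 111  95  93  93  93]
 [ 91  92  92 122 164 172 161 102  94  94  94]
 [ 89  81  73 102 165 172 167 103  94  94  93]
 [ 84  65  61  85 137 166 161  99  85  92  93]
 [ 67  63  81  85 127 165 161  97  86  88  92]
 [ 57  60  84  90 124 146 134  94  91  87  90]
 [ 60  70  69  87 132 171 109  91  96  92  92]

[... 415 characters left out ...]
12  97  94  94  94]
 [ 90  92  83  89 114 113 108  90  94  95  94]
 [ 81  74  71  86 110 112  99  74  76  88  95]
 [ 65  83 137  93 109 110  97  65  59  68  91]
 [ 57  73 111  81 104  98  83  64  58  55  90]
 [ 57  59  59  65  76  72  66  60  59  58 101]
 [ 59  60  59  61  60  60  60  60  59  59 111]
 [ 57  62  61  62  62  62  62  61  60  58 103]
 [ 55  58  61  65  65  64  63  60  58  57 107]
 [ 55  57  58  60  61  61  59  57  57  56 111]
 [ 55  57  57  56  58  57  78  79  59  66 113]]
0 [346.7 218.2];30 [348.1 218.4];60 [349.5 218. ];90 [350.4 217.1];120 [350.6 216. ];150 [350. 215.];180 [348.9 214.2];210 [347.4 214. ];240 [346.1 214.4];270 [345.2 215.2];300 [345.  216.4];330 [345.6 217.4];
```

Emit:
send_rows:
  motion:
    - {"x": 0,"y": -0.22,"z": 0,"rx": 0,"ry": 0,"rz": -0.03,"jaw": 0.8}
    - {"x": 0,"y": -0.22,"z": 0,"rx": 0,"ry": 0,"rz": -0.03,"jaw": 0.8}
    - {"x": 0,"y": -0.22,"z": 0,"rx": 0,"ry": 0,"rz": -0.03,"jaw": 0.8}
    - {"x": 0,"y": -0.15,"z": 0,"rx": 0,"ry": 0,"rz": -0.02,"jaw": 0.8}
    - {"x": 0,"y": -0.15,"z": 0,"rx": 0,"ry": 0,"rz": -0.02,"jaw": 0.8}

```text
clock: 35.65
tool_pos: [0.5195, 0.1734, 0.0878]
eef_rot: [0.597, 0.803, -0.001, -0.0]
contact_force: [0.9, -4.6, -1.9]
opening: 0.146
finger_force: 60.0
```

```bash
python3 - <<'E'
from h import *
tq()
E
```

```text
t 35.65 p [519.5 173.4  87.8] yYaw 16.75 tilt [-0.0011 -0.001 ] q1 -0.44 q7 0.00 q5 -0.12 F [ 0.9 -4.6 -1.9] M [-1.13 -0.2  -0.  ] open 12.8mm ff 60.0
torque 0.03  arm 73.4 mm  posang -73.21
```

The pip did not move during the finger stage, and has now gone round about 86–87°. I'll add the last 2–2.5°, then back off.

Emit:
send_rows:
  motion:
    - {"x": -0.05,"y": 0.29,"z": 0,"rx": 0,"ry": 0,"rz": 0.04,"jaw": 0.8}
    - {"x": 0,"y": 0.29,"z": 0,"rx": 0,"ry": 0,"rz": 0.04,"jaw": 0.8}
    - {"x": 0,"y": 0.29,"z": 0,"rx": 0,"ry": 0,"rz": 0.04,"jaw": 0.8}
    - {"x": 0,"y": 0.29,"z": 0,"rx": 0,"ry": 0,"rz": 0.04,"jaw": 0.8}
    - {"x": 0,"y": 0.11,"z": 0,"rx": 0,"ry": 0,"rz": 0.012,"jaw": 0.8}

```text
clock: 36.15
tool_pos: [0.5306, 0.1759, 0.0875]
eef_rot: [0.664, 0.748, -0.002, -0.001]
contact_force: [-3.5, -5.1, -1.7]
opening: 0.145
finger_force: 60.3
```

```bash
python3 - <<'E'
from h import *
tq()
E
```

```text
t 36.15 p [530.6 175.9  87.5] yYaw 6.78 tilt [-0.005  -0.0019] q1 -0.46 q7 -0.10 q5 -0.19 F [-3.5 -5.1 -1.7] M [-1.26  0.68  0.36] open 12.8mm ff 60.3
torque 0.66  arm 73.5 mm  posang -82.08
```

Emit:
send_rows:
  motion:
    - {"x": 0,"y": 0,"z": 0,"rx": 0,"ry": 0,"rz": 0,"jaw": 0.8}
    - {"x": 0,"y": -0.22,"z": 0,"rx": 0,"ry": 0,"rz": -0.03,"jaw": 0.8}
    - {"x": 0,"y": -0.22,"z": 0,"rx": 0,"ry": 0,"rz": -0.03,"jaw": 0.8}
    - {"x": 0,"y": -0.22,"z": 0,"rx": 0,"ry": 0,"rz": -0.03,"jaw": 0.8}
    - {"x": -0.05,"y": -0.22,"z": 0,"rx": 0,"ry": 0,"rz": -0.03,"jaw": 0.8}

```text
clock: 36.65
tool_pos: [0.5236, 0.1744, 0.0879]
eef_rot: [0.618, 0.787, -0.001, -0.0]
contact_force: [-0.5, -5.0, -3.3]
opening: 0.146
finger_force: 60.0
```

Emit:
send_rows:
  motion:
    - {"x": 0,"y": -0.15,"z": 0,"rx": 0,"ry": 0,"rz": -0.02,"jaw": 0.8}
    - {"x": 0,"y": -0.15,"z": 0,"rx": 0,"ry": 0,"rz": -0.02,"jaw": 0.8}
    - {"x": 0,"y": 0,"z": 0,"rx": 0,"ry": 0,"rz": 0,"jaw": 0.8}
    - {"x": 0,"y": 0,"z": 0,"rx": 0,"ry": 0,"rz": 0,"jaw": 0.8}
    - {"x": 0,"y": 0,"z": 0,"rx": 0,"ry": 0,"rz": 0,"jaw": 0.8}

```text
clock: 37.15
tool_pos: [0.5211, 0.1739, 0.0882]
eef_rot: [0.601, 0.799, -0.0, -0.0]
contact_force: [-1.6, -4.2, -3.6]
opening: 0.144
finger_force: 60.0
```

```bash
python3 - <<'E'
from h import *
tq()
E
```

```text
t 37.15 p [521.1 173.9  88.2] yYaw 16.07 tilt [-0.0005 -0.    ] q1 -0.44 q7 -0.01 q5 -0.12 F [-1.6 -4.2 -3.6] M [-0.95  0.27 -0.11] open 12.7mm ff 60.0
torque 0.09  arm 73.5 mm  posang -74.54
```

Emit:
send_rows:
  motion:
    - {"x": -0.07,"y": -0.05,"z": 0,"rx": 0,"ry": 0,"rz": 0,"jaw": 0.8}
    - {"x": 0,"y": 0,"z": 0,"rx": 0,"ry": 0,"rz": 0,"jaw": 0.8}
    - {"x": 0,"y": 0,"z": -0.1,"rx": 0,"ry": 0,"rz": 0,"jaw": 0.8}
    - {"x": 0,"y": 0,"z": -0.1,"rx": 0,"ry": 0,"rz": 0,"jaw": 0.8}
    - {"x": 0,"y": 0,"z": -0.1,"rx": 0,"ry": 0,"rz": 0,"jaw": 0.8}

```text
clock: 37.65
tool_pos: [0.521, 0.1736, 0.0913]
eef_rot: [0.601, 0.799, 0.0, -0.0]
contact_force: [-1.1, -1.7, -3.1]
opening: 0.144
finger_force: 60.0
```

```bash
python3 - <<'E'
from h import *
tq()
E
```

```text
t 37.65 p [521.  173.6  91.3] yYaw 16.12 tilt [0.0001 0.0006] q1 -0.44 q7 -0.00 q5 -0.12 F [-1.1 -1.7 -3.1] M [-0.46  0.31 -0.13] open 12.7mm ff 60.0
torque -0.02  arm 73.2 mm  posang -74.38
```

Emit:
send_rows:
  motion:
    - {"x": 0,"y": 0,"z": -0.3,"rx": 0,"ry": 0,"rz": 0,"jaw": 0.8}
    - {"x": 0,"y": 0,"z": -0.3,"rx": 0,"ry": 0,"rz": 0,"jaw": 0.8}
    - {"x": 0,"y": 0,"z": -0.3,"rx": 0,"ry": 0,"rz": 0,"jaw": 0.8}
    - {"x": 0,"y": 0,"z": -0.3,"rx": 0,"ry": 0,"rz": 0,"jaw": 0.8}
    - {"x": 0,"y": 0,"z": -0.3,"rx": 0,"ry": 0,"rz": 0,"jaw": 0.8}

```text
clock: 38.15
tool_pos: [0.5211, 0.1735, 0.1066]
eef_rot: [0.601, 0.799, 0.0, -0.0]
contact_force: [-1.0, -0.4, -2.4]
opening: 0.144
finger_force: 60.0
```

Emit:
send_rows:
  motion:
    - {"x": 0,"y": 0,"z": -0.5,"rx": 0,"ry": 0,"rz": 0,"jaw": 0.8}
    - {"x": 0,"y": 0,"z": -1,"rx": 0,"ry": 0,"rz": 0,"jaw": 0.8}
    - {"x": 0,"y": 0,"z": -1.5,"rx": 0,"ry": 0,"rz": 0,"jaw": 0.8}
    - {"x": 0,"y": 0,"z": -2,"rx": 0,"ry": 0,"rz": 0,"jaw": 0.8}
    - {"x": 0,"y": 0,"z": -1.5,"rx": 0,"ry": 0,"rz": 0,"jaw": 0.8}

```text
clock: 38.65
tool_pos: [0.522, 0.1738, 0.1731]
eef_rot: [0.601, 0.799, 0.001, 0.001]
contact_force: [0.6, -0.3, -2.8]
opening: 0.141
finger_force: 60.0
```

```bash
python3 - <<'E'
from h import *
tq(); st([.509,-.2275,.16],88.5)
E
```

```text
t 38.65 p [522.  173.8 173.1] yYaw 16.13 tilt [0.0028 0.0014] q1 -0.46 q7 -0.01 q5 -0.11 F [ 0.6 -0.3 -2.8] M [ 0.03  0.03 -0.05] open 12.4mm ff 60.0
torque -0.08  arm 73.1 mm  posang -75.18
t 38.65 p [522.  173.8 173.1] yYaw 16.13 tilt [0.0028 0.0014] q1 -0.46 q7 -0.01 q5 -0.11 F [ 0.6 -0.3 -2.8] M [ 0.03  0.03 -0.05] open 12.4mm ff 60.0
 tool shift cm [-38.19 -12.4    1.26]
 rz rad -1.263
```

Emit:
send_rows:
  motion:
    - {"x": -2,"y": -0.7,"z": 0,"rx": 0,"ry": 0,"rz": 0,"jaw": 0.8}
    - {"x": -3,"y": -1,"z": 0,"rx": 0,"ry": 0,"rz": 0,"jaw": 0.8}
    - {"x": -3.5,"y": -1.1,"z": 0,"rx": 0,"ry": 0,"rz": 0,"jaw": 0.8}
    - {"x": -3.5,"y": -1.1,"z": 0,"rx": 0,"ry": 0,"rz": 0,"jaw": 0.8}
    - {"x": -3.5,"y": -1.2,"z": 0,"rx": 0,"ry": 0,"rz": 0,"jaw": 0.8}

```text
clock: 39.15
tool_pos: [0.516, 0.0091, 0.1722]
eef_rot: [0.601, 0.799, 0.001, 0.001]
contact_force: [0.3, -0.6, -3.1]
opening: 0.147
finger_force: 60.0
```

Emit:
send_rows:
  motion:
    - {"x": -3.5,"y": -1.1,"z": 0,"rx": 0,"ry": 0,"rz": 0,"jaw": 0.8}
    - {"x": -3.5,"y": -1.2,"z": 0,"rx": 0,"ry": 0,"rz": 0,"jaw": 0.8}
    - {"x": -3.5,"y": -1.1,"z": 0,"rx": 0,"ry": 0,"rz": 0,"jaw": 0.8}
    - {"x": -3.5,"y": -1.2,"z": 0,"rx": 0,"ry": 0,"rz": 0,"jaw": 0.8}
    - {"x": -3.5,"y": -1.1,"z": 0,"rx": 0,"ry": 0,"rz": 0,"jaw": 0.8}

```text
clock: 39.65
tool_pos: [0.5094, -0.1755, 0.1722]
eef_rot: [0.601, 0.799, 0.0, 0.001]
contact_force: [0.5, -0.1, -2.8]
opening: 0.145
finger_force: 60.0
```

Emit:
send_rows:
  motion:
    - {"x": -3,"y": -1,"z": 0,"rx": 0,"ry": 0,"rz": 0,"jaw": 0.8}
    - {"x": -2.2,"y": -0.6,"z": 0,"rx": 0,"ry": 0,"rz": 0,"jaw": 0.8}
    - {"x": 0,"y": 0,"z": 0,"rx": 0,"ry": 0,"rz": -0.1,"jaw": 0.8}
    - {"x": 0,"y": 0,"z": 0,"rx": 0,"ry": 0,"rz": -0.14,"jaw": 0.8}
    - {"x": 0,"y": 0,"z": 0,"rx": 0,"ry": 0,"rz": -0.14,"jaw": 0.8}

```text
clock: 40.15
tool_pos: [0.5085, -0.2288, 0.1721]
eef_rot: [0.437, 0.899, 0.0, 0.001]
contact_force: [0.8, 0.4, -2.5]
opening: 0.146
finger_force: 60.0
```

Emit:
send_rows:
  motion:
    - {"x": 0,"y": 0,"z": 0,"rx": 0,"ry": 0,"rz": -0.14,"jaw": 0.8}
    - {"x": 0,"y": 0,"z": 0,"rx": 0,"ry": 0,"rz": -0.14,"jaw": 0.8}
    - {"x": 0,"y": 0,"z": 0,"rx": 0,"ry": 0,"rz": -0.14,"jaw": 0.8}
    - {"x": 0,"y": 0,"z": 0,"rx": 0,"ry": 0,"rz": -0.14,"jaw": 0.8}
    - {"x": 0,"y": 0,"z": 0,"rx": 0,"ry": 0,"rz": -0.14,"jaw": 0.8}

```text
clock: 40.65
tool_pos: [0.5085, -0.2287, 0.1722]
eef_rot: [0.102, 0.995, -0.001, 0.001]
contact_force: [-0.6, -1.0, -3.0]
opening: 0.141
finger_force: 60.0
```

```bash
python3 - <<'E'
from h import *
st([.510,-.2275,.033],88.5)
s=snapshot("scene"); pip(s)
E
```

```text
t 40.65 p [ 508.5 -228.7  172.2] yYaw 78.30 tilt [ 0.0018 -0.0013] q1 0.53 q7 1.35 q5 0.37 F [-0.6 -1.  -3. ] M [0.   0.   0.01] open 12.4mm ff 60.0
 tool shift cm [-0.09  0.16 13.92]
 rz rad -0.178
 axis@103.5 px [347.79 216.19] window origin 343 210
[[ 93  93  93  93  93  93  93  94  93  93  89]
 [ 93  94  93  93 122 137 110  94  94  93  92]
 [ 91  92  93 121 164 171 161 102  93  93  93]
 [ 89  91  82 103 164 171 167 102  94  94  94]
 [ 79  72  74  86 137 166 160  99  87  91  93]
 [ 63  85 198 103 127 165 161  99  87  86  92]
 [ 55  73 160 101 124 146 133  96  89  86  91]
 [ 58  68  68  85 101 107 100  92  92  91  89]
 [ 64  72  74  81  83  86  89  94  99  96  90]
 [ 71  74  81  85  89  93 100 102 103  91  90]
 [ 63  68  80  90  96 101 107 101  94  87  89]
 [ 57  61  65  77  87  93  95  90  87  87  87]
 [ 60  60  59  59  72  86  86  86  87  86  86]]
```

```bash
python3 - <<'E'
from h import *
import pickle
from scipy.optimize import fsolve
s=pickle.load(open("d0.pkl","rb"))[1]
P=lambda a:proj(s,[.5407+.0075*np.cos(a),.1031+.0075*np.sin(a),.1035])
for n in((0,0),(.15,0),(-.15,0),(0,.15),(0,-.15)):
    c=np.array([344.97-347.78,215.32-217.47])+n
    x,_,ok,_=fsolve(lambda x:P(x[0]-x[1])-P(x[0])-c,[.45,1.55],full_output=1); print(n,ok,np.degrees(x),np.array([347.78,217.47])-P(x[0]))
E
```

```text
(0, 0) 1 [23.3462607  86.40401331] [-0.03742341 -0.9222104 ]
(0.15, 0) 1 [20.26770273 83.53217279] [ 0.11323315 -0.91429832]
(-0.15, 0) 1 [26.41543693 89.43294061] [-0.18755547 -0.92375088]
(0, 0.15) 1 [23.74329138 82.8622901 ] [-0.05685755 -0.92276686]
(0, -0.15) 1 [23.21833743 90.20157798] [-0.03116145 -0.92200851]
```

Emit:
send_rows:
  motion:
    - {"x": -0.1,"y": 0.15,"z": 2,"rx": 0,"ry": 0,"rz": -0.09,"jaw": 0.8}
    - {"x": 0,"y": 0,"z": 3,"rx": 0,"ry": 0,"rz": -0.088,"jaw": 0.8}
    - {"x": 0,"y": 0,"z": 3,"rx": 0,"ry": 0,"rz": 0,"jaw": 0.8}
    - {"x": 0,"y": 0,"z": 3,"rx": 0,"ry": 0,"rz": 0,"jaw": 0.8}
    - {"x": 0,"y": 0,"z": 1.5,"rx": 0,"ry": 0,"rz": 0,"jaw": 0.8}

```text
clock: 41.2
tool_pos: [0.5088, -0.2271, 0.0446]
eef_rot: [0.017, 1.0, -0.0, -0.001]
contact_force: [0.3, -0.4, -3.3]
opening: 0.14
finger_force: 60.0
```

```bash
python3 - <<'E'
from h import *
st([.510,-.2275,.033],88.5)
E
```

```text
t 41.20 p [ 508.8 -227.1   44.6] yYaw 88.03 tilt [-0.0014 -0.0003] q1 0.48 q7 1.37 q5 0.53 F [ 0.3 -0.4 -3.3] M [ 0.04 -0.02 -0.01] open 12.3mm ff 60.0
 tool shift cm [-0.13 -0.03  1.16]
 rz rad -0.008
```

The camera puts the follower's turn at about 86 ± 4° and the arm at about 88–89°, both consistent with a quarter turn. I'll lay the wrench down.

Emit:
send_rows:
  motion:
    - {"x": -0.1,"y": 0,"z": 0.4,"rx": 0,"ry": 0,"rz": 0,"jaw": 0.8}
    - {"x": 0,"y": 0,"z": 0.4,"rx": 0,"ry": 0,"rz": 0,"jaw": 0.8}
    - {"x": 0,"y": 0,"z": 0.3,"rx": 0,"ry": 0,"rz": 0,"jaw": 0.8}
    - {"x": 0,"y": 0,"z": 0.1,"rx": 0,"ry": 0,"rz": 0,"jaw": 0.8}
    - {"x": 0,"y": 0,"z": 0.1,"rx": 0,"ry": 0,"rz": 0,"jaw": 0.8}

```text
clock: 41.7
tool_pos: [0.5106, -0.2273, 0.0338]
eef_rot: [0.016, 1.0, -0.0, 0.001]
contact_force: [-0.2, -0.1, -2.0]
opening: 0.143
finger_force: 60.0
```

```bash
python3 - <<'E'
from h import *
st()
E
```

```text
t 41.70 p [ 510.6 -227.3   33.8] yYaw 88.15 tilt [ 0.0012 -0.0004] q1 0.47 q7 1.36 q5 0.54 F [-0.2 -0.1 -2. ] M [ 0.08 -0.03 -0.04] open 12.6mm ff 60.0
```

Emit:
send_rows:
  motion:
    - {"x": 0,"y": 0,"z": 0.1,"rx": 0,"ry": 0,"rz": 0,"jaw": 0.8}
    - {"x": 0,"y": 0,"z": 0,"rx": 0,"ry": 0,"rz": 0,"jaw": 0.8}
    - {"x": 0,"y": 0,"z": 0,"rx": 0,"ry": 0,"rz": 0,"jaw": 0.8}
    - {"x": 0,"y": 0,"z": 0,"rx": 0,"ry": 0,"rz": 0,"jaw": 1.8}
    - {"x": 0,"y": 0,"z": 0,"rx": 0,"ry": 0,"rz": 0,"jaw": 2.6}
  grip_force: 3

```text
clock: 42.2
tool_pos: [0.5102, -0.227, 0.0322]
eef_rot: [0.016, 1.0, 0.0, 0.0]
contact_force: [0.6, -0.5, 0.2]
opening: 0.274
finger_force: 0.0
```

Emit:
send_rows:
  motion:
    - {"x": 0,"y": 0,"z": 0,"rx": 0,"ry": 0,"rz": 0,"jaw": 4}
    - {"x": 0,"y": 0,"z": 0,"rx": 0,"ry": 0,"rz": 0,"jaw": 5}
    - {"x": 0,"y": 0,"z": -1,"rx": 0,"ry": 0,"rz": 0,"jaw": 6}
    - {"x": 0,"y": 0,"z": -3,"rx": 0,"ry": 0,"rz": 0,"jaw": 6}
    - {"x": 0,"y": 0,"z": -4,"rx": 0,"ry": 0,"rz": 0,"jaw": 6}

```text
clock: 42.7
tool_pos: [0.5089, -0.2266, 0.1123]
eef_rot: [0.016, 1.0, 0.001, -0.002]
contact_force: [0.8, -0.5, -0.7]
opening: 0.677
finger_force: 0.0
```

Emit:
send_rows:
  motion:
    - {"x": 0,"y": 0,"z": -4,"rx": 0,"ry": 0,"rz": 0,"jaw": 6}
    - {"x": 3,"y": 0,"z": -4,"rx": 0,"ry": 0,"rz": 0,"jaw": 6}
    - {"x": 3,"y": 0,"z": -2,"rx": 0,"ry": 0,"rz": 0,"jaw": 6}
    - {"x": 0,"y": 0,"z": 0,"rx": 0,"ry": 0,"rz": 0,"jaw": 6}
    - {"x": 0,"y": 0,"z": 0,"rx": 0,"ry": 0,"rz": 0,"jaw": 6}

```text
clock: 43.2
tool_pos: [0.4501, -0.2255, 0.2132]
eef_rot: [0.016, 1.0, -0.0, 0.001]
contact_force: [0.0, 0.7, -1.2]
opening: 0.681
finger_force: 0.0
```

```bash
python3 - <<'E'
from h import *
S,R,p=st()
s=snapshot("scene"); d=s; u0,u1,v0,v1=220,278,160,222
I=cv2.resize(d["img"][v0:v1,u0:u1],None,fx=8,fy=8,interpolation=cv2.INTER_CUBIC).astype(int)
g=((I[:,:,2]>I[:,:,0]-12)&(I.sum(2)>300)).astype(np.uint8)
cs,h=cv2.findContours(g,cv2.RETR_CCOMP,cv2.CHAIN_APPROX_NONE)
for q,hh in zip(cs,h[0]):
    A=cv2.contourArea(q)
    if A>200:
        M=cv2.moments(q);x,y=u0+(M["m10"]/A+.5)/8-.5,v0+(M["m01"]/A+.5)/8-.5
        print("hole" if hh[3]>=0 else "outer",A/64,x,y,onz(d,x,y,.018))
pip(s)
E
```

```text
t 43.20 p [ 450.1 -225.5  213.2] yYaw 88.15 tilt [ 0.0016 -0.001 ] q1 0.64 q7 1.50 q5 0.40 F [ 0.   0.7 -1.2] M [ 0.04 -0.01  0.04] open 60.0mm ff 0.0
outer 369.703125 246.69125706154995 192.4046197681135 [ 0.52472265 -0.23398272  0.018     ]
hole 48.4375 237.36180107526883 205.67495295698924 [ 0.58200121 -0.23144547  0.018     ]
hole 10.9921875 263.89772861881073 173.35697998104715 [ 0.43181003 -0.22695301  0.018     ]
 axis@103.5 px [347.79 216.19] window origin 343 210
[[ 93  92  93  92  93  92  93  93  92  92  90]
 [ 92  93  93  93 121 137 110  94  93  93  92]
 [ 90  91  92 121 163 169 160 101  93  92  92]
 [ 89  90  82 103 163 171 166 101  93  93  93]
 [ 79  71  73  86 136 165 160  98  86  91  93]
 [ 62  84 197 103 126 164 160  99  85  86  92]
 [ 55  73 159 100 123 145 133  96  88  86  90]
 [ 59  68  68  84  99 106  99  91  91  91  88]
 [ 65  72  73  80  82  86  88  92  98  95  90]
 [ 71  74  80  85  89  93 100 102 102  90  90]
 [ 62  69  79  90  96 100 107 100  93  86  89]
 [ 56  61  64  76  88  91  95  91  87  86  86]
 [ 58  60  58  60  71  85  86  87  86  86  86]]
```

The wrench is back flat within 1 mm of its original place, and the pip is steady. I'm handing the job in.

```bash
python3 -c "
from plant import *
print(finish_job())"
```

```text
the job is handed in; nothing more can be done
None
```

The job is handed in: I ran the nut finger-tight with the gripper, then turned it on with the ring wrench by close to a quarter turn (about 88–89° by the arm, 86 ± 4° by the camera), and laid the wrench back flat on its rest within about 1 mm of where it started; the first try at fitting the ring caught on top of the nut, so I laid the wrench down and gripped it again.

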